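Find the pan rests with worn soles by sliding them

TASK

Four pan rests that look alike stand in a row on the back half of the chopping board; two of them have worn, slippery soles. Slide every rest along the board to its front half without lifting it off or bearing down on it, feeling how much it drags, then set the two slippery ones down gently and upright inside the white tray and leave the two that grip standing on the front half of the board. Do not disturb the grinder, the mug or the tin.

Things in the scene. Friction and masses are not known exactly. Their poses are not given: they have to be found in the camera images.
- board: wooden chopping board lying on the hob, fixed, 200 x 300 x 21.5 mm; origin at the centre of its underside, x across its short side (+x: back half, away from the robot; -x: front half, nearer the robot), y along its long side, z up. The four pan rests stand at place_1 to place_4 on its back half.
- place_1 (a point): centre (half-way up) of the spot where a pan rest stands at the start, first of four in a row from the board's -y end; axes as the board's, 50 mm behind its middle line, 25 mm above its top. The rest's centre is within 5 mm of this in x and y, turned up to 0.08 rad. The point is fixed to the board and does not follow the rest; so for all four.
- place_2 (a point): second such spot, 76 mm further along the board's y. The rests look alike: square blue iron blocks 44 x 44 mm, 50 mm high, a round cork inlay in the top, a black sole 40 x 40 x 5 mm below. Each weighs 0.59 to 0.82 kg, whatever its sole.
- place_3 (a point): third such spot, 76 mm further along y. Two of the rests, in places that change each time, have worn, slippery soles: slid along level under their own weight they drag with less than 1 N.
- place_4 (a point): fourth such spot, 76 mm further along y, nearest the board's +y end. The two rests with good soles drag with more than 4.5 N when slid along level under their own weight.
- tray: white open tray, fixed, on the counter to the left of the hob, 130 x 200 x 22 mm outside, walls and floor 5 mm thick, with a small low wire handle at each y end; origin at the centre of its underside, x along its short side, y along its long side, z up. The inner floor is 5 mm above the origin. Room for two rests side by side along y (for example 45 mm either side of its middle).
- grinder: bystander: tall black-capped pepper grinder, 57 mm across, 185 mm high, standing on the hob behind the board; origin at the centre of its underside
- mug: bystander: dark green mug, 86 x 118 x 96 mm with its handle, standing on the counter behind the tray; origin at its underside
- tin: bystander: food tin, 76 mm across, 58 mm high, standing on the counter to the left of the tray and further back; origin at the centre of its underside

How it is judged:
By the outcome, as a careful person would: the job done as asked, in the order asked, and still so for the second after the job is handed in, with the robot touching nothing.
It also fails if it takes over 72 s, if anything falls off the work surface, if the arm or the gripper's body presses on something with over 40 N, if the wrist force passes 120 N, or if a joint passes its speed limit or range.

ROBOT

A 6-joint arm with a two-finger parallel gripper is mounted at the origin on a cart in front of the work surface, level with it; the furniture and walls round the work are solid. World frame = base frame: x ahead of the robot, y to its left, z up, the work surface at z = 0. Lengths are in m, angles in rad, forces in N, time in s.
With the tool pointing down it reaches from about 0.375 to 0.975 m from the base axis. Payload 3.8 kg.
Tool frame: the origin (TCP) lies midway between the tips of the shut fingers; the grasp point (between the pads) lies 19 mm behind it (robot.hold_point_z is the distance from the TCP to the grasp point, in m); x points along the fingers, z is the direction in which the jaws open and shut, and the axes are right-handed (so a half turn about x gives the same grasp; the last joint's range is limited). The gripper opens to 88 mm and grips with 3 to 60 N. Pads are 18 mm wide; open, the fingers measure 123 mm over their backs; the gripper's body (75 mm by 187 mm) begins 45 mm behind the grasp point.
Start: joints at [-1.335, 0.264, 1.604, -0, 1.274, -0.037], TCP at [0.182, -0.65, 0.202] pointing down, gripper open.
Joint ranges: [-2.63, 2.63], [-0.94, 2.18], [0.31, 2.57], [-1.31, 4.45], [0, 2.66], [-2.55, 2.55]. Speed limits (rad/s): [2.57, 2.57, 3.14, 3.14, 3.14, 3.14].

INTERFACE

Orientations are given as a rotation vector (axis times angle).
In Python, from workcell import robot, vision, spotter gives the robot as it stands.
- The arm moves only by the tool step_arm, never from a script. Its argument "series" is a list of rows, each a list of 3 entries, a list of its own where there are three numbers: the shift along the tool's x, y, z in cm, then the turn, a rotation vector about the tool's x, y, z in degrees, then the finger opening in cm, from 0 to 8.81. In form: [[[dx, dy, dz], [ax, ay, az], claw], ...]. A call has 1 to 12 rows; each row shifts and turns the pose as measured when the row begins, along the tool's axes as they then stand; what a row does not reach is not made up. A row lasts 1/12 s, in which the tool goes at most 41.7 mm and 7.16 degrees, less where a joint would pass 70% of its speed; a pose out of reach is approached as far as the arm can. A call is refused whole if a number of a shift passes 4.17 or a number of a turn 7.16, either way. A call with a gripper value outside its range is refused whole. The fingers move at their own pace and stop on an object; "force" is the grip in N (left out, the last holds). Time passes only in rows, so rows that do not move let the fingers close. It gives the time, the measured TCP pose, the force and the opening at its end, in the units of the state.
- robot.get_obs(): the state, without advancing time (a new reading comes with each control period).
- vision.get_image(name): name is "side" or "top"; returns (picture, depth): 384x512x3 uint8, red, green, blue; 384x512 float32, m along the optical axis (not along the pixel's ray), 0 where there is no reading.
- vision.get_calibration(name): a dict with "fx", "fy", "cx", "cy" (pixels), "k1" (the pictures are not rectified: a ray, as slopes to the right and down, at radius r is drawn at 1 + k1 r^2 times it, then the intrinsics apply), "world_to_cam" (4x4, takes a point from world to camera coordinates). Camera axes: x right, y up, looking along -z (the intrinsics and any distortion apply to the point x, -y, -z); pixel columns grow to the right and rows downward; lengths in m; the calibration is good to about 2 mm. A picture is of the moment at which its call begins. get_calibration takes no time and is no camera call.
- robot.close_job(): hands the job in, once; it reports no verdict.
Trained networks look in the newest picture that a camera, given by its name, has taken for a name from the list of things; names that differ only in an ending like _2 or _b are one class to them, and where a whole thing is asked for, a point or a joint stands for the part that bears it (a point fixed in the world has none). Each returns a list of dicts, best first, with "score" (0 to 1); they miss things now and then, are a little off and sometimes report something else, mostly with a low value. They report only what shows in the picture. A call takes as long as a camera call.
- spotter.silhouettes(name, camera): "region" (384x512 bool, what is visible of it) and "point" ([column, row] in pixels, amid what is visible of it).
The state is a dict: "time_s": time; "q": joint angles; "joint_vel": joint speeds; "joint_efforts": joint torques, N m; "tcp_pos": TCP position; "ee_rot": TCP orientation; "force": force on the tool from outside, world axes, zero at the start; "moment": the same for the moment, N m; "finger_gap": finger opening in m.
Only numpy, scipy, OpenCV 4.12 (cv2) and the standard library are available. Lean on these libraries where they do the work, as an engineer would, in place of code of your own. Each camera call takes 0.05 s, during which the arm holds its last target.

## Working session

There is one attempt and no reset: what is moved stays moved. The work goes in short steps, Python scripts to look and compute and a tool call to move; the robot and the scene stay as the last step left them, time stands still between calls to the robot, and variables do not carry over. Pictures are saved under pics/ and viewed, and the job is handed in when it is done.

Besides the shell and the picture viewer there is one more tool, called as name(argument=value, ...) on one line, values as JSON. step_arm: Moves the arm, as the interface text tells. Its arguments: {"type":"object","properties":{"series":{"type":"array"},"force":{"type":"number"}},"required":["series"]}

```bash
ls; mkdir -p pics; python3 - <<'E'
from workcell import robot, vision, spotter
import cv2,json
print(robot.get_obs(), robot.hold_point_z)
for n in("side","top"):
    im,d=vision.get_image(n); cv2.imwrite(f"pics/{n}0.png",im[:,:,::-1]); print(n,vision.get_calibration(n))
E
```

```text
pics
{'time_s': 0.0, 'q': array([-1.33489672e+00,  2.64767307e-01,  1.60532071e+00, -9.10451456e-06,
        1.27371417e+00, -3.68893724e-02]), 'joint_vel': array([ 1.41363516e-03, -8.85493197e-05, -1.08737510e-03,  8.84492903e-04,
        1.40966312e-04,  1.42542774e-03]), 'joint_efforts': array([ 1.38840889e-03, -5.02110672e+01, -3.56872880e+01,  7.29811820e-02,
        2.95548630e-02, -2.00216246e-04]), 'tcp_pos': array([ 0.18167845, -0.64928762,  0.20070734]), 'ee_rot': array([ 1.00734495,  1.32774485, -1.00502638]), 'force': array([ 0.06466135, -0.20790045, -0.41647155]), 'moment': array([-0.00127578, -0.01250147,  0.00561748]), 'finger_gap': 0.08817817678910977} 0.0187
side {'fx': 479.3777914923427, 'fy': 479.3777914923427, 'cx': 249.10506607056953, 'cy': 182.42078592441055, 'k1': -0.01142703302067571, 'world_to_cam': array([[ 0.98200832, -0.18785087,  0.01927976, -0.5572755 ],
       [ 0.12157236,  0.70703108,  0.6966543 , -0.19224227],
       [-0.14449851, -0.68177643,  0.71714788, -1.16548877],
       [ 0.        ,  0.        ,  0.        ,  1.        ]])}
top {'fx': 405.6118639343029, 'fy': 405.6118639343029, 'cx': 252.65896410073802, 'cy': 186.78043985866904, 'k1': -0.10873094768649781, 'world_to_cam': array([[-0.34622844, -0.93812239, -0.00722872,  0.3253127 ],
       [ 0.90219268, -0.33506108,  0.27162924, -0.52329662],
       [-0.25724353,  0.08752407,  0.96237482, -1.03352778],
       [ 0.        ,  0.        ,  0.        ,  1.        ]])}
```

View pics/side0.png

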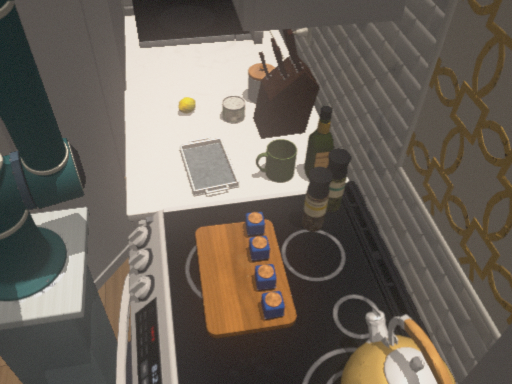

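View pics/top0.png

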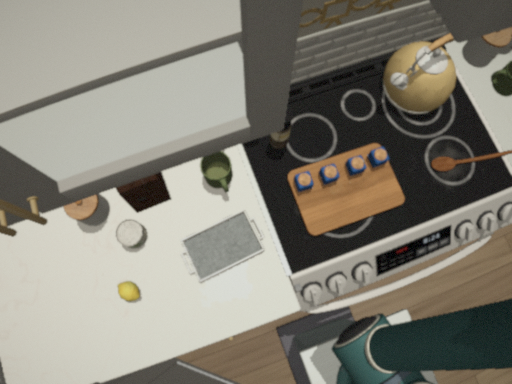

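The side view shows rests at about (256,221), (260,246), (265,273) and (273,302) on the board's back half. The tray is at (209,167), the grinder at (316,195), the mug at (280,160) and the tin at (234,108). Next I'll measure them.

```bash
cat > h.py <<'E'
from workcell import robot, vision, spotter
import numpy as np, cv2
from scipy.spatial.transform import Rotation as R
def deproj(name,d):
    c=vision.get_calibration(name)
    K=np.array([[c['fx'],0,c['cx']],[0,c['fy'],c['cy']],[0,0,1.]])
    v,u=np.mgrid[0:384,0:512].astype(float)
    p=cv2.undistortPoints(np.stack([u.ravel(),v.ravel()],1)[:,None],K,np.array([c['k1'],0,0,0,0.]))[:,0]
    z=d.ravel(); P=np.stack([p[:,0]*z,-p[:,1]*z,-z],1)
    M=np.linalg.inv(c['world_to_cam'])
    return (P@M[:3,:3].T+M[:3,3]).reshape(384,512,3)
E
python3 - <<'E'
from h import *
for cam in("side","top"):
    im,d=vision.get_image(cam); W=deproj(cam,d)
    np.save(f"W_{cam}.npy",W)
    for n in("place_1","board","tray","grinder","mug","tin"):
        for s in spotter.silhouettes(n,cam)[:6]:
            if s['score']<.3: continue
            m=s['region']&(d>0); P=W[m]
            zt=np.percentile(P[:,2],97)
            t=P[P[:,2]>zt-.008]
            r=cv2.minAreaRect((t[:,:2]*1000).astype(np.float32))
            print(cam,n,round(s['score'],2),np.round(s['point']),m.sum(),'ztop',zt.round(4),'med',np.median(t,0).round(4),'rect',np.round(r[0],1),np.round(r[1],1),round(r[2],1))
E
```

```text
side place_1 0.69 [233. 281.] 7389 ztop 0.0231 med [ 0.5025 -0.1591  0.0196] rect [ 525.5 -135.5] [301.2 200.1] 88.9
side board 0.83 [236. 283.] 7480 ztop 0.0231 med [ 0.5026 -0.1589  0.0196] rect [ 525.5 -134.1] [303.9 200.2] 88.9
side tray 0.77 [210. 166.] 2534 ztop 0.0163 med [0.4936 0.2348 0.0132] rect [494.  254.4] [131.2 232.2] 6.6
side grinder 0.95 [316. 198.] 1347 ztop 0.1852 med [ 0.7352 -0.0122  0.1832] rect [735.5  -9. ] [55.2 52.8] 72.5
side grinder 0.7 [234. 107.] 566 ztop 0.0515 med [0.6087 0.4824 0.0484] rect [609.1 482.1] [76.3 71.1] 81.0
side mug 0.96 [278. 163.] 1157 ztop 0.0878 med [0.6904 0.1866 0.0845] rect [693.5 193.5] [97.6 84. ] 46.8
side tin 0.94 [232. 104.] 530 ztop 0.0516 med [0.6085 0.4824 0.0483] rect [607.4 482.2] [76.3 68. ] 79.7
top place_1 0.93 [343. 194.] 5641 ztop 0.0245 med [ 0.5026 -0.1289  0.0205] rect [ 524.1 -132.6] [300.8 200.9] 88.8
top board 0.57 [350. 195.] 5733 ztop 0.0245 med [ 0.5036 -0.127   0.0205] rect [ 524.3 -131.8] [299.1 201.3] 88.8
top tray 0.58 [225. 244.] 3451 ztop 0.0169 med [0.4884 0.2649 0.0148] rect [493.4 255.1] [131.9 228.1] 6.7
top grinder 0.95 [283. 132.] 406 ztop 0.1856 med [ 0.7222 -0.0208  0.1833] rect [723.9 -20.6] [18.4 46.1] 68.2
top mug 0.58 [212. 170.] 927 ztop 0.0893 med [0.6639 0.1969 0.0872] rect [691.4 201.1] [83.6 87.3] 52.9
top tin 0.69 [130. 233.] 709 ztop 0.0524 med [0.6072 0.4849 0.0488] rect [606.7 484.7] [73.7 70.4] 42.2
```

```bash
python3 - <<'E'
from h import *
for cam in("side","top"):
    W=np.load(f"W_{cam}.npy"); 
    m=(W[...,2]>.062)&(W[...,2]<.09)&(abs(W[...,0]-.57)<.07)&(W[...,1]>-.32)&(W[...,1]<.03)
    n,l,st,c=cv2.connectedComponentsWithStats(m.astype(np.uint8))
    for i in range(1,n):
        if st[i,4]<30: continue
        P=W[l==i]; r=cv2.minAreaRect((P[:,:2]*1000).astype(np.float32))
        print(cam,np.round(c[i]),st[i,4],np.median(P,0).round(4),np.round(r[0],1),np.round(r[1],1),round(r[2],1))
# edges: tray yaw, things tall near workspace
    Wm=W[(W[...,2]>.1)&(W[...,0]>.3)&(W[...,0]<.85)&(abs(W[...,1])<.45)]
    H,xe,ye=np.histogram2d(Wm[:,0],Wm[:,1],bins=[11,18],range=[[.3,.85],[-.45,.45]])
    print(H.astype(int))
o=robot.get_obs(); r=R.from_rotvec(o['ee_rot']); print(r.as_matrix().round(3))
E
```

```text
side [255. 219.] 249 [ 0.5771 -0.0238  0.0684] [577.9 -19.9] [46.3 43.9] 86.0
side [259. 244.] 279 [ 0.5724 -0.0992  0.0689] [572.8 -96. ] [44.1 43.9] 88.0
side [266. 273.] 322 [ 0.5693 -0.1808  0.0687] [ 570.2 -177.4] [43.9 44.5] 88.1
side [273. 301.] 367 [ 0.5699 -0.2525  0.0684] [ 571.2 -250.4] [43.7 44.3] 0.2
[[  0   0   0   0   0   0   0   0   0   0   0   0   0   0   0   0   0   0]
 [  0   0   0   0   0   0   0   0   0   0   0   0   0   0   0   0   0   0]
 [  0   0   0   0   0   0   0   0   0   0   0   0   0   0   0   0   0   0]
 [  0   0   0   0   0   0   0   0   0   0   0   0   0   0   0   0   0   0]
 [  0   0   0   0   0   0   0   0   0   0   0   0   0   0   0   0   0   0]
 [  0   0   0   0   0   0   0   0   0   0 798  98  38   3   0   0   0   0]
 [  0   0   0   0   0   0   0   0   0   0 766   0   0   0   0   0   0   0]
 [251   0   0   0   0   0   0   0   0   0 690   0   0   0   0  10 132 196]
 [909 475   6   0   0   0   0   0 645  86 630   0   0   0   0  25 747 338]
 [462  90   0   0   0   0   0   0  86 331 636  65 453   3   0  11 821 159]
 [  2   0   0   0   0   0   0   0  
[... 770 characters left out ...]
  0    0    0    0    0    0    0
     0    0    0    0]
 [   0    0    0    0    0    0    0    0    0    0 1708 5289 1411 1435
  1459 1473 1459 2030]
 [   0    0    0    0    0    0    0    0    0    0    0  960 2406 2468
  2491 2484 2453 1223]
 [ 177    0    0    0    0    0    0    0    0    0    0  587  986 1586
  2141 2233 2434 1176]
 [ 536  201   21    0    0    0    0    0  185   32    2  557  542  552
   619 1108 1649  595]
 [ 346   83    2    0    0    0    0    0    1    0    0    0    0    0
     0    0   14    0]
 [ 180    3    0    0    0    0    0    0    0    0    0    0    0    0
     0    0    0    0]]
[[ 0.     0.963  0.269]
 [-0.     0.269 -0.963]
 [-1.     0.     0.   ]]
```

```bash
python3 - <<'E'
from h import *
for cam in("side","top"):
    W=np.load(f"W_{cam}.npy"); 
    for x in np.arange(.3,.9,.05):
        row=[]
        for y in np.arange(-.4,.45,.1):
            m=(W[...,0]>=x)&(W[...,0]<x+.05)&(W[...,1]>=y)&(W[...,1]<y+.1)&(W[...,2]>.1)
            row.append(f"{np.percentile(W[m][:,2],2):.2f}-{W[m][:,2].max():.2f}" if m.sum()>20 else "   .     ")
        print(cam,round(x,2),row)
    # tray corners: fit floor+walls
    m=(W[...,2]<.03)&(W[...,2]>.012)&(abs(W[...,0]-.494)<.1)&(abs(W[...,1]-.255)<.15)
    P=W[m]; print('tray rim',len(P)); 
    a=np.deg2rad(6.6); 
    for s in (1,-1):
        aa=s*a; L=(P[:,:2]-[.4937,.2548])@np.array([[np.cos(aa),-np.sin(aa)],[np.sin(aa),np.cos(aa)]]); print(s,np.percentile(L,[1,50,99],axis=0).round(4).tolist())
E
```

```text
side 0.3 ['   .     ', '   .     ', '   .     ', '   .     ', '   .     ', '   .     ', '   .     ', '   .     ', '   .     ']
side 0.35 ['   .     ', '   .     ', '   .     ', '   .     ', '   .     ', '   .     ', '   .     ', '   .     ', '   .     ']
side 0.4 ['   .     ', '   .     ', '   .     ', '   .     ', '   .     ', '   .     ', '   .     ', '   .     ', '   .     ']
side 0.45 ['   .     ', '   .     ', '   .     ', '   .     ', '   .     ', '   .     ', '   .     ', '   .     ', '   .     ']
side 0.5 ['   .     ', '   .     ', '   .     ', '   .     ', '   .     ', '   .     ', '   .     ', '   .     ', '   .     ']
side 0.55 ['   .     ', '   .     ', '   .     ', '   .     ', '0.49-0.58', '0.49-0.57', '   .     ', '   .     ', '   .     ']
side 0.6 ['   .     ', '   .     ', '   .     ', '   .     ', '0.52-0.58', '   .     ', '   .     ', '   .     ', '   .     ']
side 0.65 ['   .     ', '   .     ', '   .     ', '   .     ', '0.52-0.57', '   .     ', '   .     ', '0.10-0.15', '0.10-0.25']
side 0.7 ['0.10-0.20', '   .     ', '   .     ', '0.10-0.19', '0.18-0.57', '   .
[... 1765 characters left out ...]
10-0.55', '0.53-0.57', '0.53-0.76', '0.53-0.76', '0.15-0.76']
top 0.75 ['0.10-0.15', '   .     ', '   .     ', '   .     ', '   .     ', '   .     ', '   .     ', '   .     ', '   .     ']
top 0.8 ['   .     ', '   .     ', '   .     ', '   .     ', '   .     ', '   .     ', '   .     ', '   .     ', '   .     ']
top 0.85 ['0.10-0.32', '0.11-0.36', '0.11-0.39', '   .     ', '   .     ', '   .     ', '   .     ', '   .     ', '   .     ']
top 0.9 ['   .     ', '   .     ', '   .     ', '   .     ', '   .     ', '   .     ', '   .     ', '   .     ', '   .     ']
tray rim 501
1 [[-0.0657, -0.1131], [-0.0006, 0.0021], [0.0651, 0.1143]]
-1 [[-0.0814, -0.1129], [-0.002, 0.0015], [0.0811, 0.1141]]
```

```bash
cat >> h.py <<'E'
def plan(dst,yaw=0.,n=None,claw=8.8,v=.035,tr=6.5):
    "rows from the present pose to world dst with jaw axis yaw (deg), tool down"
    o=robot.get_obs(); M=R.from_rotvec(o['ee_rot']).as_matrix()
    psi=np.degrees(np.arctan2(M[1,2],M[0,2])); d=np.array(dst)-o['tcp_pos']; t=yaw-psi
    n=n or int(np.ceil(max(np.linalg.norm(d)/v,abs(t)/tr,1)))
    print('n',n,'psi',psi.round(2),'d_mm',(d*1000).round(1),'tilt',np.degrees(M[:2,0]).round(2))
    out=[]
    for k in range(n):
        a=np.radians(psi+t*k/n); s=d/n*100
        out.append([[round(-s[2],2),round(-s[0]*np.sin(a)+s[1]*np.cos(a),2),round(s[0]*np.cos(a)+s[1]*np.sin(a),2)],[round(-t/n,1),0,0],claw])
    print(str(out).replace(' ',''))
def st():
    o=robot.get_obs(); M=R.from_rotvec(o['ee_rot']).as_matrix()
    print('t',o['time_s'],'tcp',(o['tcp_pos']*1000).round(1),'psi',np.degrees(np.arctan2(M[1,2],M[0,2])).round(2),'tilt',np.degrees(M[:2,0]).round(2),'F',o['force'].round(2),'gap',round(o['finger_gap']*1000,1))
E
python3 - <<'E'
from h import *
st();plan([.5695,-.2485,.13])
E
```

```text
t 0.8 tcp [ 181.9 -650.1  202.1] psi -74.37 tilt [ 0. -0.] F [-0.15 -0.33  0.23] gap 88.2
n 17 psi -74.37 d_mm [387.6 401.6 -72.1] tilt [ 0. -0.]
[[[np.float64(0.42),np.float64(2.83),np.float64(-1.66)],[np.float64(-4.4),0,0],8.8],[[np.float64(0.42),np.float64(2.95),np.float64(-1.44)],[np.float64(-4.4),0,0],8.8],[[np.float64(0.42),np.float64(3.05),np.float64(-1.21)],[np.float64(-4.4),0,0],8.8],[[np.float64(0.42),np.float64(3.14),np.float64(-0.97)],[np.float64(-4.4),0,0],8.8],[[np.float64(0.42),np.float64(3.2),np.float64(-0.73)],[np.float64(-4.4),0,0],8.8],[[np.float64(0.42),np.float64(3.25),np.float64(-0.49)],[np.float64(-4.4),0,0],8.8],[[np.float64(0.42),np.float64(3.27),np.float64(-0.24)],[np.float64(-4.4),0,0],8.8],[[np.float64(0.42),np.float64(3.28),np.float64(0.01)],[np.float64(-4.4),0,0],8.8],[[np.float64(0.42),np.float64(3.27),np.float64(0.26)],[np.float64(-4.4),0,0],8.8],[[np.float64(0.42),np.float64(3.24),np.float64(0.51)],[np.float64(-4.4),0,0],8.8],[[np.float64(0.42),np.float64(3.19),np.float64(0.76)],[np.float64(-4.4),0,0],8.8],[[np.float64(0.42),np.float64(3.13),np.float64(1.0)],[np.float64(-4.4),0,0],8.8],[[np.float64(0.42),np.float64(3.04),np.float64(1.24)],[np.float64(-4.4),0,0],8.8],[[np.float64(0.42),np.float64(2.94),np.float64(1.46)],[np.float64(-4.4),0,0],8.8],[[np.float64(0.42),np.float64(2.82),np.float64(1.68)],[np.float64(-4.4),0,0],8.8],[[np.float64(0.42),np.float64(2.68),np.float64(1.89)],[np.float64(-4.4),0,0],8.8],[[np.float64(0.42),np.float64(2.53),np.float64(2.09)],[np.float64(-4.4),0,0],8.8]]
```

step_arm(series=[[[0,2.8,-1.7],[-4.5,0,0],8.8],[[0,2.9,-1.4],[-4.5,0,0],8.8],[[0,3.0,-1.2],[-4.5,0,0],8.8],[[0,3.1,-1],[-4.5,0,0],8.8],[[0.2,3.2,-0.7],[-4.5,0,0],8.8],[[0.2,3.2,-0.5],[-4.5,0,0],8.8],[[0.4,3.3,-0.2],[-4.5,0,0],8.8],[[0.4,3.3,0],[-4.5,0,0],8.8],[[0.4,3.3,0.3],[-4.5,0,0],8.8],[[0.4,3.2,0.5],[-4.5,0,0],8.8],[[0.4,3.2,0.8],[-4.5,0,0],8.8],[[0.4,3.1,1.0],[-4.5,0,0],8.8]])

```text
time_s: 1.8
tcp_pos: [0.453, -0.356, 0.1746]
ee_rot: [0.247, 1.551, -0.26]
force: [-0.5, -0.7, -0.5]
finger_gap: 0.0881
```

```bash
sed -i "s/print(str(out).replace(' ',''))/print(str([[[float(x) for x in a[0]],[float(a[1][0]),0,0],a[2]] for a in out]).replace(' ',''))/" h.py; python3 - <<'E'
from h import *
st();plan([.570,-.2485,.11])
E
```

```text
t 1.8 tcp [ 453.  -356.   174.6] psi -18.51 tilt [ 0.18 -0.51] F [-0.46 -0.75 -0.55] gap 88.1
n 5 psi -18.51 d_mm [117.  107.5 -64.6] tilt [ 0.18 -0.51]
[[[1.29,2.78,1.54],[-3.7,0,0],8.8],[[1.29,2.68,1.71],[-3.7,0,0],8.8],[[1.29,2.56,1.88],[-3.7,0,0],8.8],[[1.29,2.43,2.04],[-3.7,0,0],8.8],[[1.29,2.3,2.2],[-3.7,0,0],8.8]]
```

step_arm(series=[[[1.0,2.4,1.3],[-3.5,0,0],8.8],[[1.0,2.3,1.4],[-3.5,0,0],8.8],[[1.0,2.2,1.6],[-3.5,0,0],8.8],[[1.0,2.1,1.7],[-3.5,0,0],8.8],[[1.0,1.8,1.9],[-3.5,0,0],8.8],[[1.0,0,1.9],[0,0,0],8.8],[[0,0,0],[0,0,0],8.8]])

```text
time_s: 2.38
tcp_pos: [0.5808, -0.2541, 0.1138]
ee_rot: [-0.015, 1.562, -0.001]
force: [0.8, -0.2, 0.6]
finger_gap: 0.0881
```

```bash
python3 - <<'E'
from h import *
st();plan([.570,-.2485,.09])
im,d=vision.get_image("side"); cv2.imwrite("pics/s1.png",cv2.resize(im[130:350,100:400,::-1],None,fx=2.5,fy=2.5))
E
```

```text
t 2.3833 tcp [ 580.8 -254.1  113.8] psi 0.52 tilt [ 0.49 -0.59] F [ 0.77 -0.22  0.61] gap 88.1
n 1 psi 0.52 d_mm [-10.8   5.6 -23.8] tilt [ 0.49 -0.59]
[[[2.38,0.57,-1.08],[0.5,0,0],8.8]]
```

View pics/s1.png

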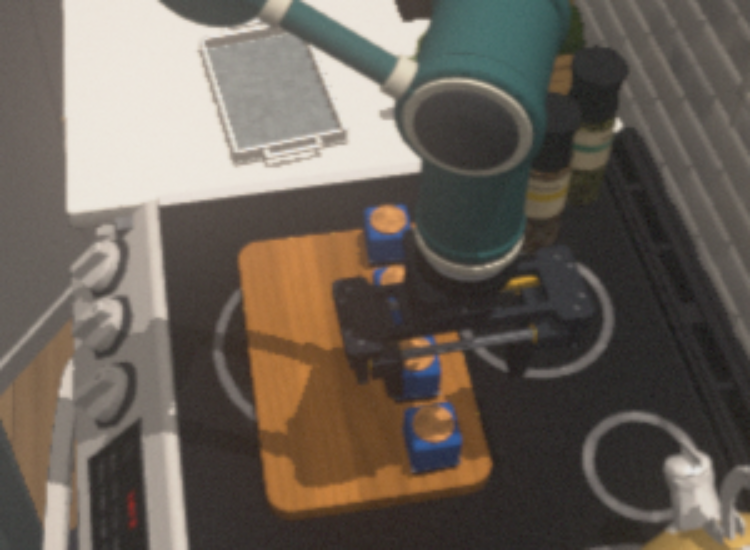

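step_arm(series=[[[1.2,0.5,-1.1],[0.5,0.5,0.6],8.8],[[0,0,0],[0,0,0],8.8]])

```text
time_s: 2.6
tcp_pos: [0.568, -0.2495, 0.1028]
ee_rot: [-0.0, 1.573, 0.001]
force: [-1.5, 0.5, -1.5]
finger_gap: 0.0883
```

```bash
python3 - <<'E'
from h import *
st()
E
```

```text
t 2.6 tcp [ 568.  -249.5  102.8] psi 0.03 tilt [-0.12  0.02] F [-1.47  0.53 -1.51] gap 88.3
```

step_arm(series=[[[1.5,0,0],[0,0,0],8.8],[[1.5,0.1,0.1],[0,0,0],8.8],[[1.5,0,0],[0,0,0],8.8],[[1.2,0,0],[0,0,0],8.8],[[0.9,0,0],[0,0,0],8.8],[[0.6,0,0],[0,0,0],8.8],[[0,0,0],[0,0,0],8.8]])

```text
time_s: 3.18
tcp_pos: [0.5687, -0.2542, 0.0305]
ee_rot: [0.0, 1.566, -0.008]
force: [-0.4, -0.3, 0.4]
finger_gap: 0.0882
```

```bash
python3 - <<'E'
from h import *
st()
E
```

```text
t 3.1833 tcp [ 568.7 -254.2   30.5] psi -0.3 tilt [ 0.3  -0.28] F [-0.4  -0.34  0.4 ] gap 88.2
```

step_arm(series=[[[0,0.3,0.1],[-0.3,0.3,0.3],6.0],[[0,0.3,0],[0,0,0],4.8],[[0,0,0],[0,0,0],4.8],[[0,0,0],[0,0,0],4.8],[[0,0,0],[0,0,0],4.8]], force=5)

```text
time_s: 3.6
tcp_pos: [0.5712, -0.2485, 0.0324]
ee_rot: [-0.0, 1.569, -0.0]
force: [1.0, 0.4, 0.7]
finger_gap: 0.0568
```

```bash
python3 - <<'E'
from h import *
st()
im,d=vision.get_image("side"); cv2.imwrite("pics/s2.png",cv2.resize(im[180:350,150:350,::-1],None,fx=3.5,fy=3.5))
E
```

```text
t 3.6 tcp [ 571.2 -248.5   32.4] psi 0.01 tilt [ 0.12 -0.02] F [1.03 0.38 0.65] gap 56.8
```

View pics/s2.png

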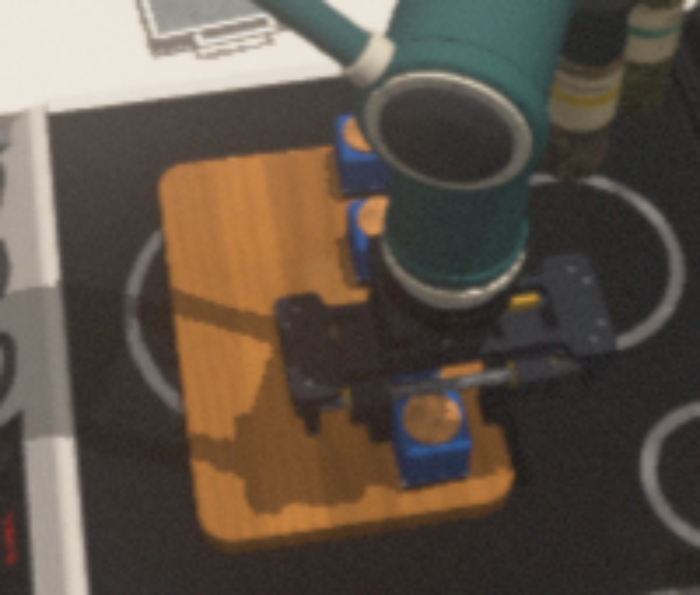

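```bash
cat >> h.py <<'E'
def proj(name,P):
    c=vision.get_calibration(name); P=np.atleast_2d(P); q=P@c['world_to_cam'][:3,:3].T+c['world_to_cam'][:3,3]
    s=np.stack([q[:,0]/-q[:,2],-q[:,1]/-q[:,2]],1); s=s*(1+c['k1']*(s**2).sum(1,keepdims=True))
    return s*c['fx']+[c['cx'],c['cy']]
E
python3 - <<'E'
from h import *
im,d=vision.get_image("side"); t=robot.get_obs()['tcp_pos']
pts=[t+[s*(.028+k),0,z] for s in(-1,1) for k in(0,.0175) for z in (0,.019,.064)]
p=proj("side",pts); b=cv2.resize(im[180:350,150:350,::-1],None,fx=3.5,fy=3.5)
for q in p: cv2.circle(b,tuple(int(v) for v in ((q-[150,180])*3.5)),3,(0,0,255),-1)
cv2.imwrite("pics/s3.png",b)
im,d=vision.get_image("top")
p=proj("top",pts);b=cv2.resize(im[100:250,230:430,::-1],None,fx=3.5,fy=3.5)
for q in p: cv2.circle(b,tuple(int(v) for v in ((q-[230,100])*3.5)),3,(0,0,255),-1)
cv2.imwrite("pics/t3.png",b)
E
```

```text
(no output)
```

View pics/s3.png

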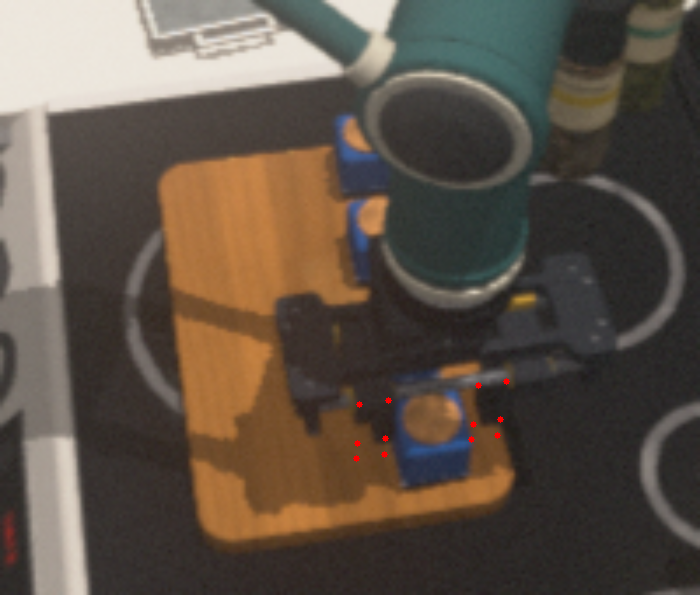

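View pics/t3.png

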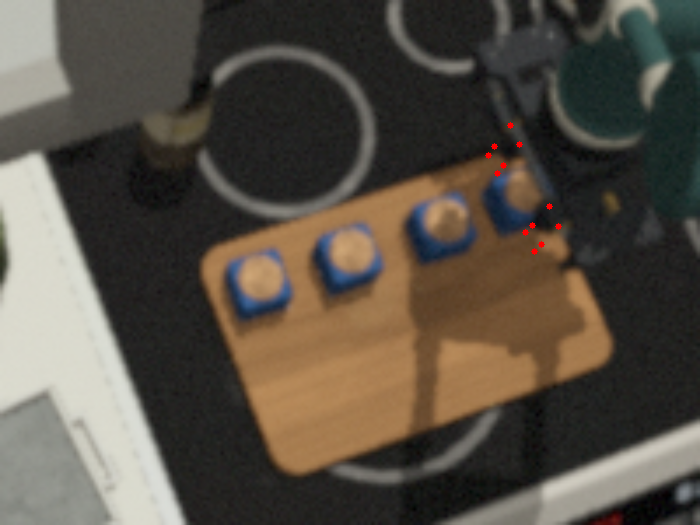

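step_arm(series=[[[0.1,0,0],[0,0,0],4.8],[[0,0,0],[0,0,0],4.8],[[0,0,-0.4],[0,0,0],4.8],[[0,0,-0.4],[0,0,0],4.8],[[0,0,-0.4],[0,0,0],4.8],[[0,0,-0.4],[0,0,0],4.8],[[0,0,-0.4],[0,0,0],4.8]])

```text
time_s: 4.33
tcp_pos: [0.5599, -0.2501, 0.037]
ee_rot: [-0.003, 1.549, -0.004]
force: [4.4, 2.4, 3.3]
finger_gap: 0.0481
```

step_arm(series=[[[0,0,-0.4],[0,0,0],4.8],[[0,0,-0.4],[0,0,0],4.8]])

```text
time_s: 4.5
tcp_pos: [0.5547, -0.2506, 0.0396]
ee_rot: [-0.004, 1.542, -0.006]
force: [3.4, 1.2, 4.1]
finger_gap: 0.0482
```

step_arm(series=[[[0,0,-0.4],[0,0,0],4.8],[[0,0,-0.4],[0,0,0],4.8]])

```text
time_s: 4.67
tcp_pos: [0.5472, -0.2512, 0.0411]
ee_rot: [-0.006, 1.539, -0.007]
force: [2.4, 0.3, 4.6]
finger_gap: 0.0482
```

```bash
python3 - <<'E'
from h import *
st()
E
```

```text
t 4.6667 tcp [ 547.2 -251.2   41.1] psi -0.04 tilt [ 1.84 -0.46] F [2.45 0.3  4.57] gap 48.2
```

```bash
python3 - <<'E'
from h import *
im,d=vision.get_image("side"); cv2.imwrite("pics/s4.png",cv2.resize(im[180:350,150:350,::-1],None,fx=3.5,fy=3.5))
im,d=vision.get_image("top");cv2.imwrite("pics/t4.png",cv2.resize(im[100:250,230:430,::-1],None,fx=3.5,fy=3.5))
st(); print(robot.get_obs()['moment'])
E
```

```text
t 4.7667 tcp [ 546.  -251.1   40.4] psi -0.06 tilt [ 1.72 -0.43] F [1.98 0.04 5.08] gap 48.1
[-0.04450895 -0.59614113  0.00856388]
```

View pics/s4.png

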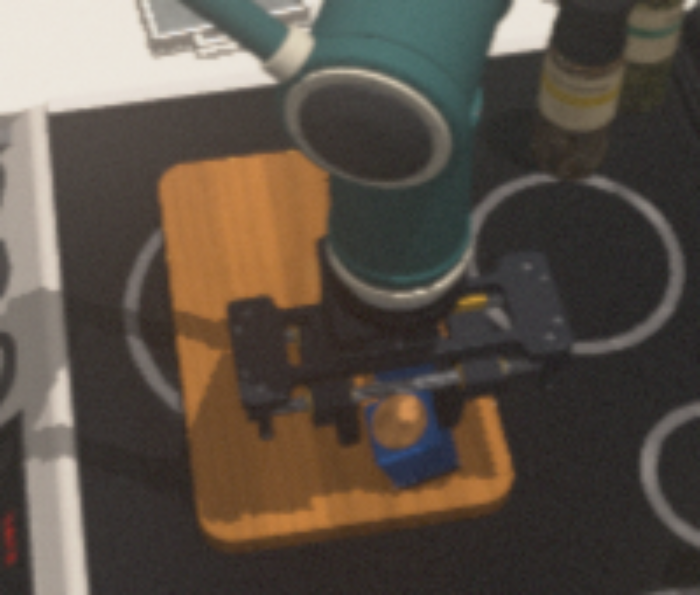

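View pics/t4.png

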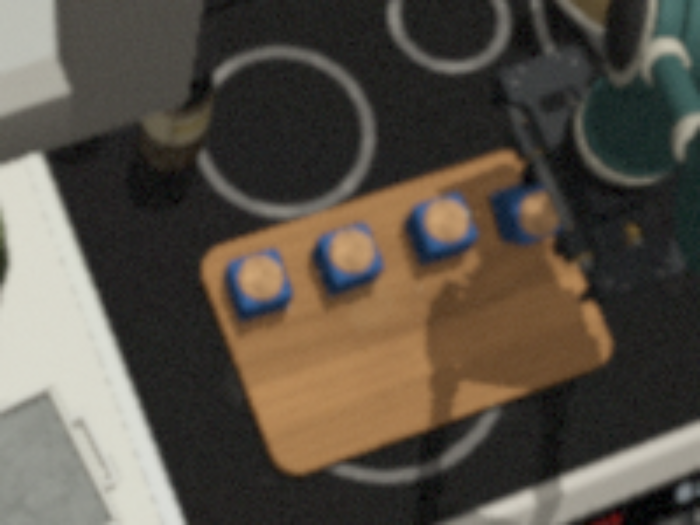

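Rest 1 is leaning forward, so it drags a lot and my push is too high. I'll back off to let it settle upright before trying again.

step_arm(series=[[[0,0,0.4],[0,0,0],4.8],[[0,0,0.4],[0,0,0],4.8],[[0,0,0.4],[0,0,0],4.8],[[0,0,0.3],[0,0,0],4.8],[[0,0,0],[0,0,0],4.8]])

```text
time_s: 5.18
tcp_pos: [0.5569, -0.2504, 0.036]
ee_rot: [-0.002, 1.551, -0.005]
force: [3.0, -0.4, 2.6]
finger_gap: 0.0479
```

```bash
python3 - <<'E'
from h import *
im,d=vision.get_image("side"); cv2.imwrite("pics/s5.png",cv2.resize(im[180:350,150:350,::-1],None,fx=3.5,fy=3.5))
st(); print(robot.get_obs()['moment'])
E
```

```text
t 5.2333 tcp [ 556.9 -250.4   36.1] psi -0.09 tilt [ 1.13 -0.27] F [ 2.45 -1.2   0.33] gap 48.0
[-0.12358751 -0.48013608 -0.02698695]
```

View pics/s5.png

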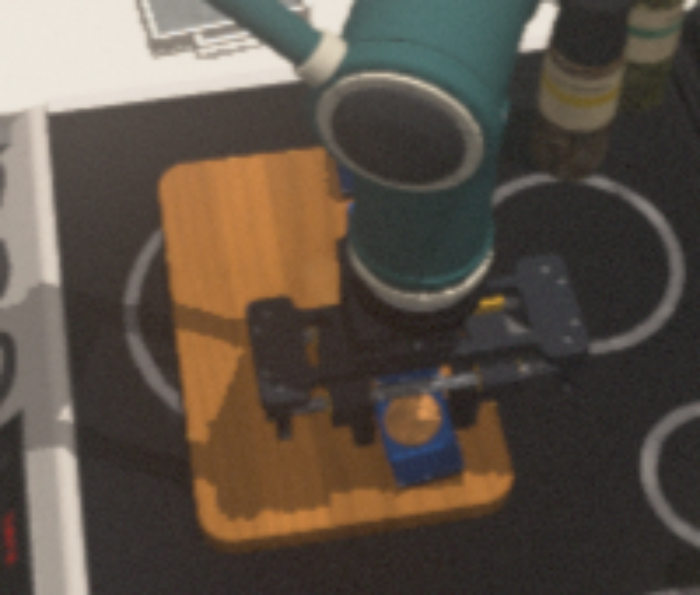

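step_arm(series=[[[0,0,0.4],[0,0,0],4.8],[[0,0,0.4],[0,0,0],4.8],[[0,0,0.3],[0,0,0],4.8],[[0,0,0],[0,0,0],4.8]])

```text
time_s: 5.57
tcp_pos: [0.5669, -0.2495, 0.0345]
ee_rot: [-0.001, 1.556, -0.003]
force: [0.4, 0.1, 0.5]
finger_gap: 0.0478
```

```bash
python3 - <<'E'
from h import *
im,d=vision.get_image("side"); cv2.imwrite("pics/s6.png",cv2.resize(im[180:350,150:350,::-1],None,fx=3.5,fy=3.5))
st(); print(robot.get_obs()['moment'])
W=deproj("side",d)
m=(W[...,2]>.06)&(W[...,2]<.08)&(abs(W[...,0]-.57)<.05)&(abs(W[...,1]+.25)<.03)
P=W[m]; 
c,_,_,_=np.linalg.lstsq(np.c_[P[:,:2]-P[:,:2].mean(0),np.ones(len(P))],P[:,2],rcond=None); print(len(P),P.mean(0),c)
E
```

```text
t 5.6167 tcp [ 566.5 -249.4   34.3] psi -0.06 tilt [ 0.8  -0.15] F [-0.38  0.57  0.04] gap 48.0
[-0.02661007 -0.06773707  0.03001954]
395 [ 0.57035188 -0.25420711  0.06880906] [0.03388479 0.05951124 0.06880906]
```

View pics/s6.png

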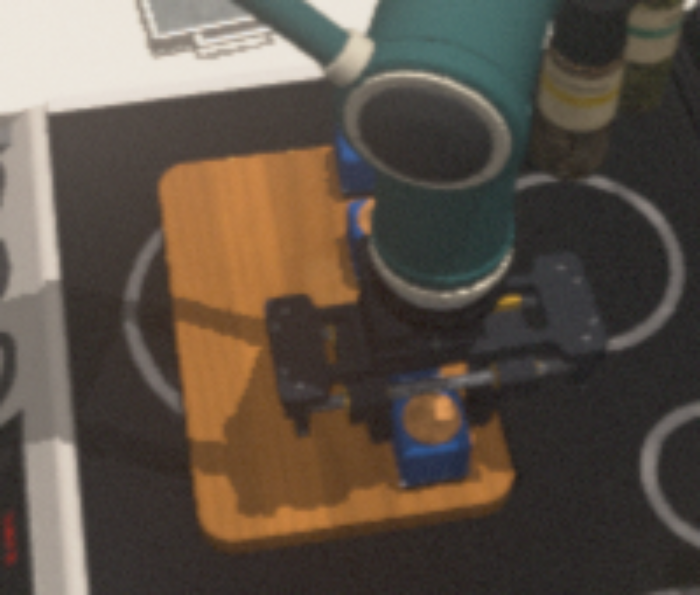

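Rest 1 is upright again, back where it started. This time I'll push lower, with the tool tilted slightly so that the fingertip makes the contact.

step_arm(series=[[[0,0,0.4],[0,0,0],5.5],[[0.3,0.1,0.4],[0,1.4,0],5.5],[[0.3,0,0],[0,1.4,0.2],5.5],[[0,0,0],[0,0.2,0],5.5]])

```text
time_s: 5.95
tcp_pos: [0.5735, -0.2481, 0.0277]
ee_rot: [0.003, 1.616, -0.0]
force: [-2.3, -0.5, -0.2]
finger_gap: 0.0553
```

```bash
python3 - <<'E'
from h import *
st(); print(robot.get_obs()['moment'])
E
```

```text
t 5.95 tcp [ 573.5 -248.1   27.7] psi -0.09 tilt [-2.61  0.09] F [-2.33 -0.54 -0.16] gap 55.3
[-0.17500809  0.12985715  0.04432208]
```

step_arm(series=[[[0,0,-0.4],[0,0,0],5.4],[[0,0,-0.4],[0,0,0],5.4],[[0,0,-0.4],[0,0.2,0],5.4],[[0,0,-0.4],[0,0.2,0],5.4]])

```text
time_s: 6.28
tcp_pos: [0.5607, -0.2483, 0.0289]
ee_rot: [0.001, 1.619, -0.0]
force: [7.7, 2.1, 5.8]
finger_gap: 0.0538
```

step_arm(series=[[[0,0,-0.4],[0,0.2,0],5.4],[[0,0,-0.4],[0,0.2,0],5.4]])

```text
time_s: 6.45
tcp_pos: [0.5567, -0.2487, 0.0323]
ee_rot: [0.001, 1.616, -0.002]
force: [4.9, 1.7, 2.8]
finger_gap: 0.0536
```

```bash
python3 - <<'E'
from h import *
st(); print(robot.get_obs()['moment'])
im,d=vision.get_image("side"); cv2.imwrite("pics/s7.png",cv2.resize(im[180:350,150:350,::-1],None,fx=3.5,fy=3.5))
E
```

```text
t 6.45 tcp [ 556.7 -248.7   32.3] psi -0.11 tilt [-2.57 -0.04] F [4.95 1.69 2.79] gap 53.6
[ 0.25650035 -0.8926176   0.05292676]
```

View pics/s7.png

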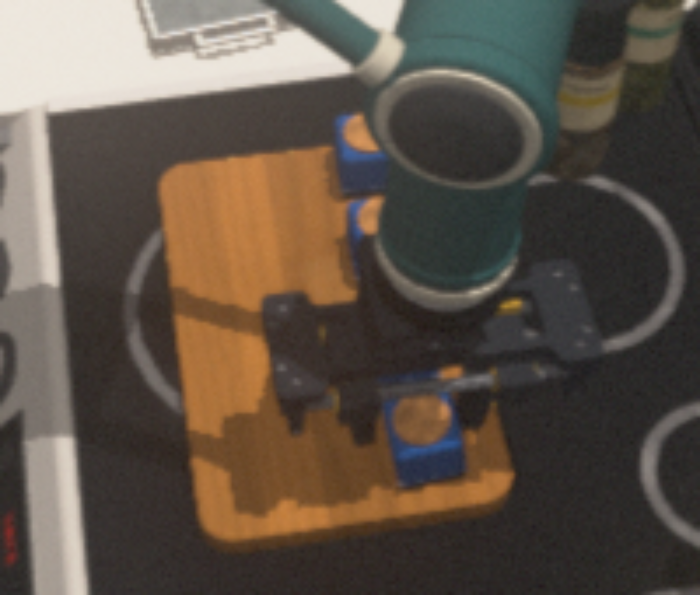

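step_arm(series=[[[0.0,0,0.4],[0,0,0],5.5],[[0,0,0.4],[0,0,0],5.5],[[0.1,0,0.3],[0,-1.2,0],5.5],[[0,0,0],[0,-1.2,0],5.5],[[0,0,0],[0,0,0],5.5]])

```text
time_s: 6.92
tcp_pos: [0.5639, -0.2485, 0.0291]
ee_rot: [0.001, 1.578, -0.001]
force: [-0.1, -0.2, 0.1]
finger_gap: 0.055
```

```bash
python3 - <<'E'
from h import *
st(); print(robot.get_obs()['moment'])
im,d=vision.get_image("side"); cv2.imwrite("pics/s8.png",cv2.resize(im[180:350,150:350,::-1],None,fx=3.5,fy=3.5))
E
```

```text
t 6.9167 tcp [ 563.9 -248.5   29.1] psi -0.06 tilt [-0.42 -0.01] F [-0.14 -0.24  0.12] gap 55.0
[-0.05334295 -0.14261549 -0.07544232]
```

View pics/s8.png

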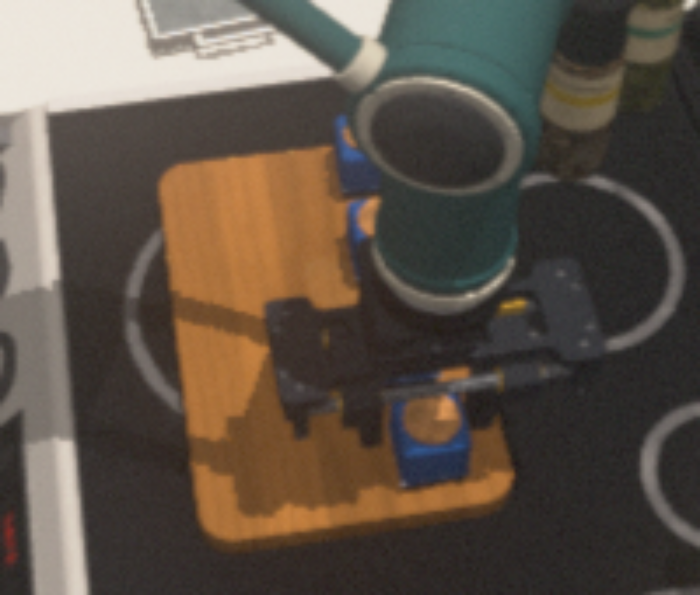

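step_arm(series=[[[0,0,0.5],[0,-0.4,0],5.0],[[0,0,0],[0,0,0],4.0],[[0,0,0],[0,0,0],4.0],[[0,0,0],[0,0,0],4.0],[[0,0,0],[0,0,0],4.0]], force=20)

```text
time_s: 7.38
tcp_pos: [0.5691, -0.2486, 0.0286]
ee_rot: [0.002, 1.571, -0.001]
force: [1.7, -0.1, 0.0]
finger_gap: 0.0432
```

```bash
python3 - <<'E'
from h import *
st(); print(robot.get_obs()['moment'])
E
```

```text
t 7.3833 tcp [ 569.1 -248.6   28.6] psi -0.12 tilt [-0.02  0.01] F [ 1.7  -0.06  0.02] gap 43.2
[-0.02829355 -0.07530807 -0.02631114]
```

Gripped cleanly at 43 mm with Fz≈0. Sliding.

step_arm(series=[[[0,0,-0.3],[0,0,0],4.0],[[0,0,-0.4],[0,0,0],4.0],[[0,0,-0.4],[0,0,0],4.0]])

```text
time_s: 7.63
tcp_pos: [0.5603, -0.2489, 0.0289]
ee_rot: [0.001, 1.566, -0.002]
force: [3.1, -0.6, -2.0]
finger_gap: 0.0433
```

```bash
python3 - <<'E'
from h import *
st(); print(robot.get_obs()['moment'])
E
```

```text
t 7.6333 tcp [ 560.3 -248.9   28.9] psi -0.11 tilt [ 0.25 -0.05] F [ 3.15 -0.56 -2.04] gap 43.3
[-0.02923446 -0.68369778 -0.01037413]
```

step_arm(series=[[[0.07,0,-0.4],[0,0.3,0],4.0],[[0.05,0,-0.4],[0,0.2,0],4.0],[[0.04,0,-0.4],[0,0.2,0],4.0]])

```text
time_s: 7.88
tcp_pos: [0.5498, -0.2495, 0.0287]
ee_rot: [-0.0, 1.573, -0.004]
force: [3.4, 0.0, -1.2]
finger_gap: 0.0435
```

```bash
python3 - <<'E'
from h import *
st(); print(robot.get_obs()['moment'])
E
```

```text
t 7.8833 tcp [ 549.8 -249.5   28.7] psi -0.14 tilt [-0.15 -0.15] F [ 3.35  0.   -1.18] gap 43.5
[-0.04317696 -0.87604179 -0.05599125]
```

step_arm(series=[[[0.07,0,-0.5],[0,0.1,0],4.0],[[0.06,0,-0.5],[0,0.1,0],4.0],[[0.05,0,-0.5],[0,0.1,0.1],4.0],[[0.05,0,-0.5],[0,0.1,0],4.0]])

```text
time_s: 8.22
tcp_pos: [0.5316, -0.2505, 0.0287]
ee_rot: [-0.0, 1.574, -0.005]
force: [5.4, 0.3, -0.1]
finger_gap: 0.0431
```

```bash
python3 - <<'E'
from h import *
st(); print(robot.get_obs()['moment'])
E
```

```text
t 8.2167 tcp [ 531.6 -250.5   28.7] psi -0.15 tilt [-0.17 -0.18] F [ 5.41  0.34 -0.1 ] gap 43.1
[-0.02348534 -1.07717325 -0.05675572]
```

step_arm(series=[[[0.05,0,-0.5],[0,0.1,0.1],4.0],[[0.05,0,-0.5],[0,0.1,0],4.0],[[0.05,0.05,-0.5],[0,0.1,0.1],4.0],[[0.05,0,-0.5],[0,0.1,0],4.0],[[0.05,0,-0.5],[0,0.1,0],4.0],[[0.05,0.05,-0.5],[0,0.1,0],4.0]])

```text
time_s: 8.72
tcp_pos: [0.5025, -0.2512, 0.0287]
ee_rot: [0.001, 1.576, -0.005]
force: [4.9, -0.3, -0.0]
finger_gap: 0.0431
```

```bash
python3 - <<'E'
from h import *
st(); print(robot.get_obs()['moment'])
E
```

```text
t 8.7167 tcp [ 502.5 -251.2   28.7] psi -0.21 tilt [-0.33 -0.17] F [ 4.94 -0.34 -0.01] gap 43.1
[-0.13762618 -1.01021605 -0.01312827]
```

step_arm(series=[[[0.05,0,-0.5],[0,0,0.1],4.0],[[0.05,0,-0.5],[0,0,0],4.0],[[0.05,0.05,-0.5],[0,0,0.1],4.0],[[0.05,0,-0.5],[0,0.1,0],4.0],[[0.05,0,-0.5],[0,0.1,0],4.0],[[0.03,0,-0.3],[0,0,0],4.0]])

```text
time_s: 9.22
tcp_pos: [0.4751, -0.2522, 0.0287]
ee_rot: [0.002, 1.572, -0.006]
force: [4.3, -0.1, -0.9]
finger_gap: 0.0437
```

step_arm(series=[[[0,0,0],[0,0,0],4.0],[[0,0,0],[0,0,0],5.4],[[0,0,0],[0,0,0],5.6],[[0,0,0],[0,0,0],5.6],[[0,0,0],[0,0,0],5.6]])

```text
time_s: 9.63
tcp_pos: [0.4685, -0.2506, 0.0266]
ee_rot: [0.005, 1.583, -0.003]
force: [1.5, -0.1, 2.0]
finger_gap: 0.0559
```

```bash
python3 - <<'E'
from h import *
st(); print(robot.get_obs()['moment'])
E
```

```text
t 9.6333 tcp [ 468.5 -250.6   26.6] psi -0.27 tilt [-0.73  0.08] F [ 1.54 -0.12  2.05] gap 55.9
[-0.04407493 -0.48175873  0.01561286]
```

step_arm(series=[[[0,0,0.4],[0,-0.4,0],6.6],[[0,0,0.2],[0,-0.4,0],7.6],[[-1.0,0,0],[0,0,0],8.6],[[-2.2,0,0],[0,0,0],8.6],[[-2.6,0,0],[0,0,0],8.6],[[-2.2,0.5,1],[0,0,0],8.6],[[0,2.2,2.8],[0.5,0,0],8.6],[[0,2.4,3.0],[0.5,0,0],8.6],[[0,1.8,2.2],[0.5,0,0],8.6],[[0,0.4,0.5],[0,0,0],8.6],[[0,0,0],[0,0,0],8.6]])

```text
time_s: 10.55
tcp_pos: [0.5712, -0.1757, 0.1138]
ee_rot: [0.031, 1.574, -0.024]
force: [0.0, -0.1, 0.2]
finger_gap: 0.0858
```

```bash
python3 - <<'E'
from h import *
st(); plan([.5696,-.1765,.1],-2)
E
```

```text
t 10.55 tcp [ 571.2 -175.7  113.8] psi -1.98 tilt [-0.16  0.26] F [ 0.   -0.09  0.15] gap 85.8
n 1 psi -1.98 d_mm [ -1.6  -0.8 -13.8] tilt [-0.16  0.26]
[[[1.38,-0.09,-0.16],[0.0,0,0],8.8]]
```

step_arm(series=[[[1.8,0,-0.1],[0,0,0],8],[[1.8,0,0],[0,0,0],7],[[1.8,0.1,0],[0,0,0],6.5],[[1.5,0.1,0],[0,0,0],6],[[1.0,0.1,0],[0,0,0],5.6],[[0.5,0,0],[0,0,0],5.6],[[0,0,0],[0,0,0],5.6]])

```text
time_s: 11.13
tcp_pos: [0.5656, -0.1763, 0.0294]
ee_rot: [0.027, 1.576, -0.024]
force: [0.2, 0.6, -0.0]
finger_gap: 0.0559
```

```bash
python3 - <<'E'
from h import *
st(); plan([.5696,-.1765,.029],-2)
E
```

```text
t 11.1333 tcp [ 565.6 -176.3   29.4] psi -1.87 tilt [-0.29  0.1 ] F [ 0.24  0.64 -0.05] gap 55.9
n 1 psi -1.87 d_mm [ 4.  -0.2 -0.4] tilt [-0.29  0.1 ]
[[[0.04,-0.01,0.4],[0.1,0,0],8.8]]
```

step_arm(series=[[[0,0,0.4],[0,-0.3,0],5.0],[[0,0,0],[0,0,0],4.0],[[0,0,0],[0,0,0],4.0],[[0,0,0],[0,0,0],4.0],[[0,0,0],[0,0,0],4.0]])

```text
time_s: 11.55
tcp_pos: [0.5689, -0.1773, 0.0299]
ee_rot: [0.028, 1.571, -0.025]
force: [0.4, 0.1, -4.4]
finger_gap: 0.0431
```

```bash
python3 - <<'E'
from h import *
st()
E
```

```text
t 11.55 tcp [ 568.9 -177.3   29.9] psi -1.93 tilt [-0.01  0.1 ] F [ 0.39  0.15 -4.36] gap 43.1
```

step_arm(series=[[[0.08,0,0],[0,0,0],4.0],[[0.03,0,0],[0,0,0],4.0]])

```text
time_s: 11.72
tcp_pos: [0.5689, -0.1773, 0.0299]
ee_rot: [0.028, 1.571, -0.025]
force: [-1.0, 0.0, -1.7]
finger_gap: 0.0429
```

```bash
python3 - <<'E'
from h import *
st()
E
```

```text
t 11.7167 tcp [ 568.9 -177.3   29.9] psi -1.92 tilt [-0.01  0.09] F [-1.03  0.03 -1.7 ] gap 42.9
```

step_arm(series=[[[0.12,0,-0.3],[0,0,0],4.0],[[0.1,0,-0.4],[0,0,0],4.0],[[0.08,0,-0.4],[0,0.1,0],4.0]])

```text
time_s: 11.97
tcp_pos: [0.5644, -0.178, 0.0301]
ee_rot: [0.026, 1.559, -0.027]
force: [4.0, -0.2, -1.8]
finger_gap: 0.0429
```

```bash
python3 - <<'E'
from h import *
st()
E
```

```text
t 11.9667 tcp [ 564.4 -178.    30.1] psi -1.93 tilt [ 0.67 -0.07] F [ 3.98 -0.24 -1.83] gap 42.9
```

step_arm(series=[[[0.1,0,-0.5],[0,0.5,0],4.0],[[0.1,0,-0.5],[0,0.4,0],4.0],[[0.08,0,-0.5],[0,0.2,0],4.0]])

```text
time_s: 12.22
tcp_pos: [0.5532, -0.1787, 0.0298]
ee_rot: [0.024, 1.569, -0.029]
force: [4.8, 0.1, -0.3]
finger_gap: 0.0431
```

```bash
python3 - <<'E'
from h import *
st()
E
```

```text
t 12.2167 tcp [ 553.2 -178.7   29.8] psi -1.94 tilt [ 0.07 -0.2 ] F [ 4.8   0.11 -0.34] gap 43.1
```

step_arm(series=[[[0.06,0.03,-0.6],[0,0.2,0.1],4.0],[[0.06,0.03,-0.6],[0,0.1,0],4.0],[[0.06,0.03,-0.6],[0,0.1,0.1],4.0],[[0.06,0.03,-0.6],[0,0.1,0],4.0],[[0.06,0.03,-0.6],[0,0.1,0],4.0],[[0.06,0.03,-0.6],[0,0.1,0],4.0]])

```text
time_s: 12.72
tcp_pos: [0.5203, -0.178, 0.0298]
ee_rot: [0.024, 1.57, -0.03]
force: [4.8, -0.6, 1.2]
finger_gap: 0.0433
```

```bash
python3 - <<'E'
from h import *
st()
E
```

```text
t 12.7167 tcp [ 520.3 -178.    29.8] psi -1.96 tilt [ 0.02 -0.23] F [ 4.82 -0.58  1.17] gap 43.3
```

step_arm(series=[[[0.03,0.03,-0.6],[0,0.1,0.1],4.0],[[0.03,0.03,-0.6],[0,0.1,0],4.0],[[0.03,0.03,-0.6],[0,0.1,0.1],4.0],[[0.04,0.03,-0.6],[0,0.1,0],4.0]])

```text
time_s: 13.05
tcp_pos: [0.4958, -0.1767, 0.0298]
ee_rot: [0.026, 1.573, -0.029]
force: [4.8, 0.9, 1.3]
finger_gap: 0.0431
```

```bash
python3 - <<'E'
from h import *
st()
E
```

```text
t 13.05 tcp [ 495.8 -176.7   29.8] psi -1.98 tilt [-0.16 -0.1 ] F [4.76 0.86 1.26] gap 43.1
```

step_arm(series=[[[0.02,0,-0.6],[0,0,0.1],4.0],[[0.02,0,-0.6],[0,0.1,0],4.0],[[0.02,0,-0.5],[0,0.1,0],4.0],[[0.02,0,-0.2],[0,0,0],4.0]])

```text
time_s: 13.38
tcp_pos: [0.4754, -0.1763, 0.0298]
ee_rot: [0.027, 1.575, -0.028]
force: [5.5, -0.6, -0.2]
finger_gap: 0.043
```

step_arm(series=[[[0,0,0.05],[0,0,0],4.2],[[0,0,0.2],[0,0,0],5.4],[[0,0,0.2],[0,0,0],5.6],[[0,0,0],[0,0,0],5.6],[[0,0,0],[0,0,0],5.6]])

```text
time_s: 13.8
tcp_pos: [0.4718, -0.1744, 0.0266]
ee_rot: [0.03, 1.591, -0.024]
force: [-0.6, 0.2, 0.3]
finger_gap: 0.0565
```

```bash
python3 - <<'E'
from h import *
st();plan([.475,-.1765,.11],-1,n=4); plan([.5725,-.095,.11],-1)
E
```

```text
t 13.8 tcp [ 471.8 -174.4   26.6] psi -1.98 tilt [-1.16  0.23] F [-0.61  0.16  0.29] gap 56.5
n 4 psi -1.98 d_mm [ 3.2 -2.1 83.4] tilt [-1.16  0.23]
[[[-2.09,-0.05,0.08],[-0.2,0,0],8.8],[[-2.09,-0.05,0.08],[-0.2,0,0],8.8],[[-2.09,-0.05,0.08],[-0.2,0,0],8.8],[[-2.09,-0.05,0.08],[-0.2,0,0],8.8]]
n 5 psi -1.98 d_mm [100.7  79.4  83.4] tilt [-1.16  0.23]
[[[-1.67,1.66,1.96],[-0.2,0,0],8.8],[[-1.67,1.65,1.96],[-0.2,0,0],8.8],[[-1.67,1.64,1.97],[-0.2,0,0],8.8],[[-1.67,1.64,1.97],[-0.2,0,0],8.8],[[-1.67,1.63,1.98],[-0.2,0,0],8.8]]
```

step_arm(series=[[[0,0,0.2],[0,-0.6,0],6.6],[[0,0,0.2],[0,-0.6,0],7.6],[[-1.0,0,0],[-0.5,0,0],8.6],[[-2.2,0,0],[0,0,0],8.6],[[-2.6,0,0],[0,0,0],8.6],[[-2.2,0.5,1],[0,0,0],8.6],[[0,2.5,2.8],[-0.5,0,0],8.6],[[0,2.6,3.0],[0,0,0],8.6],[[0,2.0,2.2],[0,0,0],8.6],[[0,0.4,0.5],[0,0,0],8.6],[[0,0,0],[0,0,0],8.6]])

```text
time_s: 14.72
tcp_pos: [0.5725, -0.0931, 0.1137]
ee_rot: [0.017, 1.572, -0.008]
force: [-0.1, -0.5, -0.1]
finger_gap: 0.0856
```

```bash
python3 - <<'E'
from h import *
st();plan([.5725,-.095,.03],-1)
E
```

```text
t 14.7167 tcp [572.5 -93.1 113.7] psi -0.9 tilt [-0.1   0.35] F [-0.14 -0.45 -0.14] gap 85.6
n 3 psi -0.9 d_mm [ -0.   -1.9 -83.7] tilt [-0.1   0.35]
[[[2.79,-0.06,-0.0],[0.0,0,0],8.8],[[2.79,-0.06,-0.0],[0.0,0,0],8.8],[[2.79,-0.06,-0.0],[0.0,0,0],8.8]]
```

step_arm(series=[[[1.8,-0.1,0],[0,0,-0.3],8],[[1.8,-0.1,0.1],[0,0,0],7],[[1.8,0,0.1],[0,0,0],6.5],[[1.5,0.1,0.1],[0,0,0],6],[[1.0,0.1,0.1],[0,0,0],5.6],[[0.5,0,0],[0,0,0],5.6],[[0,0,0],[0,0,0],5.6]])

```text
time_s: 15.3
tcp_pos: [0.5722, -0.0975, 0.0296]
ee_rot: [0.009, 1.574, -0.013]
force: [0.4, -0.3, -0.7]
finger_gap: 0.0558
```

```bash
python3 - <<'E'
from h import *
st()
E
```

```text
t 15.3 tcp [572.2 -97.5  29.6] psi -0.8 tilt [-0.17 -0.12] F [ 0.39 -0.35 -0.69] gap 55.8
```

step_arm(series=[[[0,0.2,0],[0,0,0.1],4.7],[[0,0,0],[0,0,0],4.7],[[0,0,0],[0,0,0],4.7],[[0,0,-0.3],[0,0,0],4.7],[[0,0,-0.4],[0,0,0],4.7],[[0,0,-0.4],[0,0,0],4.7]])

```text
time_s: 15.8
tcp_pos: [0.5632, -0.0969, 0.0336]
ee_rot: [0.01, 1.568, -0.013]
force: [1.7, -0.8, -1.9]
finger_gap: 0.0473
```

```bash
python3 - <<'E'
from h import *
st()
E
```

```text
t 15.8 tcp [563.2 -96.9  33.6] psi -0.83 tilt [ 0.18 -0.1 ] F [ 1.69 -0.83 -1.88] gap 47.3
```

step_arm(series=[[[0.1,0,-0.4],[0,0.1,0],4.7],[[0.1,0,-0.4],[0,0.1,0],4.7],[[0.1,0,-0.4],[0,0,0],4.7]])

```text
time_s: 16.05
tcp_pos: [0.553, -0.0971, 0.0329]
ee_rot: [0.009, 1.565, -0.014]
force: [1.6, 1.5, 1.2]
finger_gap: 0.0468
```

```bash
python3 - <<'E'
from h import *
st()
im,d=vision.get_image("side"); cv2.imwrite("pics/s9.png",cv2.resize(im[180:350,150:350,::-1],None,fx=3.5,fy=3.5))
im,d=vision.get_image("top");cv2.imwrite("pics/t9.png",cv2.resize(im[100:250,230:430,::-1],None,fx=3.5,fy=3.5))
st()
E
```

```text
t 16.05 tcp [553.  -97.1  32.9] psi -0.83 tilt [ 0.35 -0.16] F [1.62 1.49 1.17] gap 46.8
t 16.15 tcp [551.8 -96.9  32.3] psi -0.83 tilt [ 0.23 -0.14] F [ 0.96 -0.66  1.09] gap 46.9
```

View pics/s9.png

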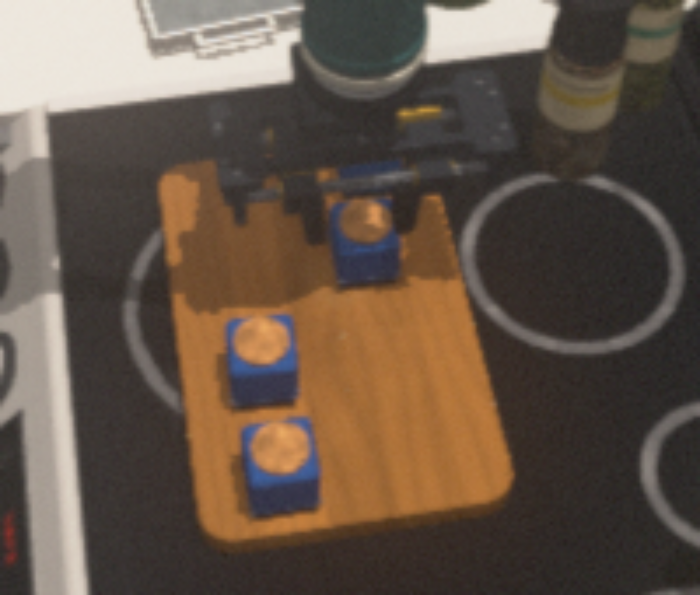

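View pics/t9.png

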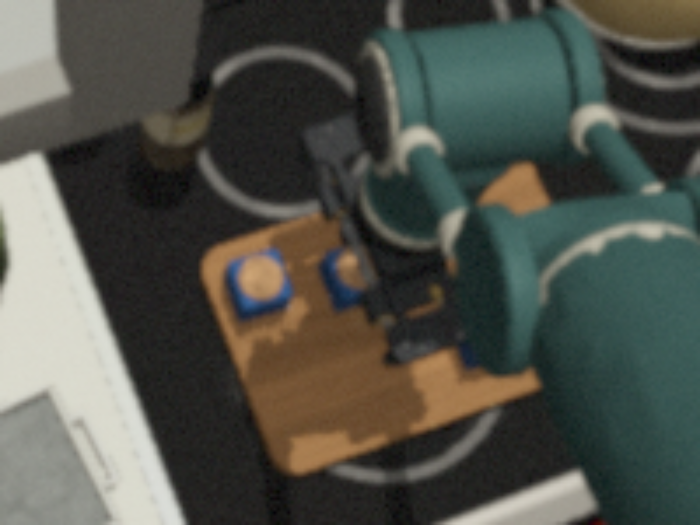

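Rests 1 and 2 stand upright on the front half, at side-crop (280,465) and (262,360). Rest 3 is moving upright with little drag, so I'll carry on.

step_arm(series=[[[0.15,0,-0.5],[0,0.1,0],4.7],[[0.12,0,-0.5],[0,0.1,0],4.7],[[0.12,0,-0.5],[0,0,0],4.7],[[0.1,0,-0.5],[0,0,0],4.7]])

```text
time_s: 16.48
tcp_pos: [0.5384, -0.0978, 0.0318]
ee_rot: [0.008, 1.556, -0.015]
force: [3.9, -0.5, 6.0]
finger_gap: 0.0473
```

step_arm(series=[[[0.1,0,-0.5],[0,0,0],4.7]])

```text
time_s: 16.57
tcp_pos: [0.5345, -0.098, 0.0317]
ee_rot: [0.007, 1.553, -0.016]
force: [3.2, -0.7, 5.5]
finger_gap: 0.0472
```

step_arm(series=[[[0.1,0,-0.5],[0,0,0],4.7]])

```text
time_s: 16.65
tcp_pos: [0.5307, -0.0982, 0.0316]
ee_rot: [0.007, 1.55, -0.016]
force: [3.6, 0.3, 5.6]
finger_gap: 0.0468
```

```bash
python3 - <<'E'
from h import *
st()
E
```

```text
t 16.65 tcp [530.7 -98.2  31.6] psi -0.84 tilt [ 1.2  -0.34] F [3.59 0.31 5.65] gap 46.8
```

step_arm(series=[[[-0.1,0,0],[0,0,0],4.7]])

```text
time_s: 16.73
tcp_pos: [0.5292, -0.0981, 0.0323]
ee_rot: [0.007, 1.551, -0.016]
force: [0.8, -0.3, -0.7]
finger_gap: 0.0469
```

```bash
python3 - <<'E'
from h import *
im,d=vision.get_image("side"); cv2.imwrite("pics/s10.png",cv2.resize(im[180:350,150:350,::-1],None,fx=3.5,fy=3.5))
W=deproj("side",d)
st(); o=robot.get_obs()
m=(W[...,2]>.058)&(W[...,2]<.085)&(abs(W[...,0]-o['tcp_pos'][0])<.023)&(abs(W[...,1]+.098)<.03)
P=W[m]; c=np.linalg.lstsq(np.c_[P[:,:2]-P[:,:2].mean(0),np.ones(len(P))],P[:,2],rcond=None)[0]; print(len(P),P.mean(0),c)
E
```

```text
t 16.7833 tcp [529.3 -98.1  32.3] psi -0.85 tilt [ 1.11 -0.33] F [ 1.53 -0.26  0.31] gap 47.1
272 [ 0.53258996 -0.10094328  0.06807427] [0.09381577 0.10399716 0.06807427]
```

View pics/s10.png

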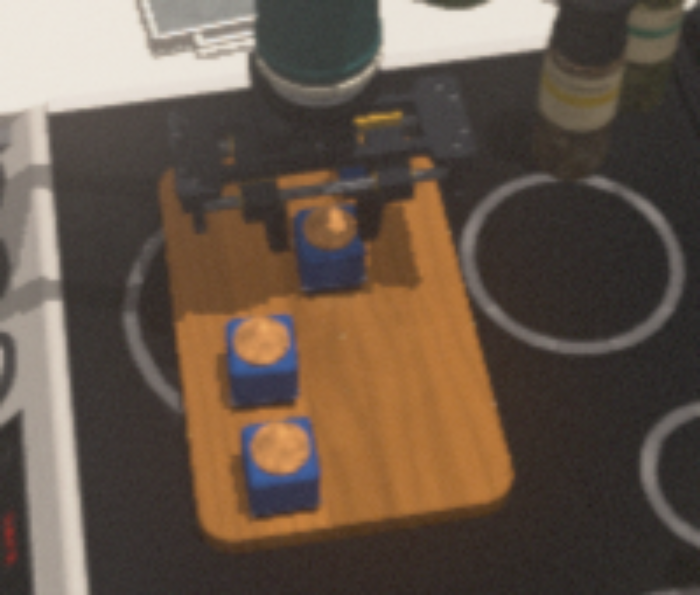

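step_arm(series=[[[0.1,0,0.2],[0,0.6,0.3],4.7],[[0.1,0,0],[0,0.5,0],4.7],[[0,0,0],[0,0,0],4.0],[[0,0,0],[0,0,0],4.0],[[0,0,0],[0,0,0],4.0]])

```text
time_s: 17.2
tcp_pos: [0.5311, -0.098, 0.0322]
ee_rot: [0.012, 1.573, -0.011]
force: [0.5, -1.1, 5.5]
finger_gap: 0.04
```

```bash
python3 - <<'E'
from h import *
st()
E
```

```text
t 17.2 tcp [531.1 -98.   32.2] psi -0.84 tilt [-0.15  0.06] F [ 0.47 -1.1   5.51] gap 40.0
```

```bash
python3 - <<'E'
from h import *
im,d=vision.get_image("side"); cv2.imwrite("pics/s11.png",cv2.resize(im[180:350,150:350,::-1],None,fx=3.5,fy=3.5))
im,d=vision.get_image("top");cv2.imwrite("pics/t11.png",cv2.resize(im[100:250,230:430,::-1],None,fx=3.5,fy=3.5))
st()
E
```

```text
t 17.3 tcp [531.1 -98.   32.2] psi -0.85 tilt [-0.14  0.06] F [0.65 1.14 4.28] gap 40.1
```

View pics/s11.png

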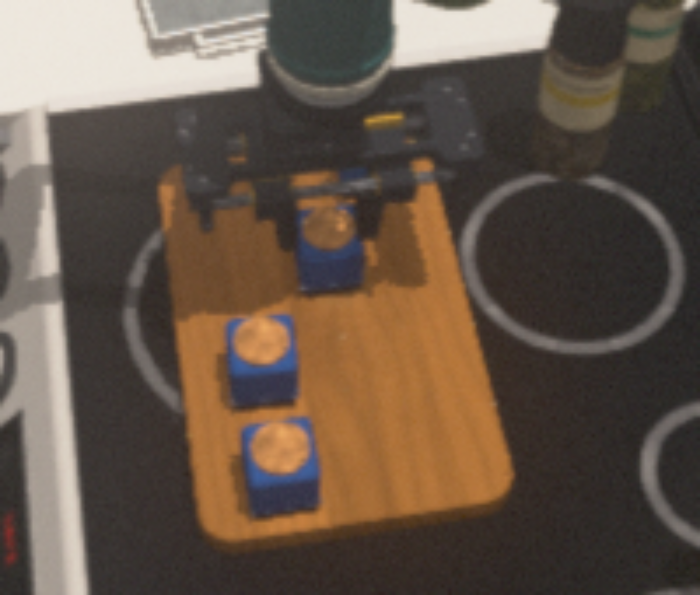

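View pics/t11.png

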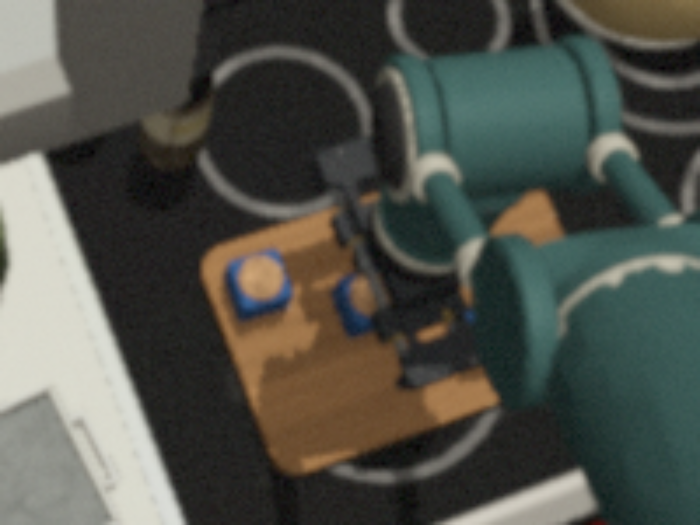

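step_arm(series=[[[-0.1,0,0],[0,0,0],3.6],[[0,0,0],[0,0,0],3.6]])

```text
time_s: 17.47
tcp_pos: [0.5302, -0.0978, 0.0322]
ee_rot: [0.013, 1.575, -0.01]
force: [0.4, 0.3, 5.4]
finger_gap: 0.0362
```

```bash
python3 - <<'E'
from h import *
st()
print(robot.get_obs()['moment'],robot.get_obs()['joint_efforts'])
E
```

```text
t 17.4667 tcp [530.2 -97.8  32.2] psi -0.84 tilt [-0.26  0.08] F [0.4  0.28 5.43] gap 36.2
[-0.07034445 -0.38521093 -0.00279674] [-1.40402382e-01 -3.68178535e+01 -2.65755433e+01 -5.89605211e-02
  6.93441108e-01 -7.04704362e-03]
```

```bash
python3 - <<'E'
from h import *
o=robot.get_obs(); M=R.from_rotvec(o['ee_rot']).as_matrix(); t=o['tcp_pos']; g=o['finger_gap']/2
pts=[t+M@np.array([x,y,s*(g+k)]) for s in(-1,1) for k in(0,.0175) for y in(-.009,.009) for x in (0,-.019,-.064)]
for n,(r0,r1,c0,c1) in dict(side=(200,270,190,280),top=(150,220,310,400)).items():
    im,d=vision.get_image(n); b=cv2.resize(im[r0:r1,c0:c1,::-1],None,fx=8,fy=8,interpolation=cv2.INTER_CUBIC); b2=b.copy()
    for q in proj(n,pts): cv2.circle(b2,tuple(int(v) for v in ((q+.5-[c0,r0])*8)),3,(0,0,255),-1)
    cv2.imwrite(f"pics/z_{n}.png",b2)
    W=deproj(n,d); np.save(f"Wz_{n}.npy",W)
E
```

```text
(no output)
```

View pics/z_side.png

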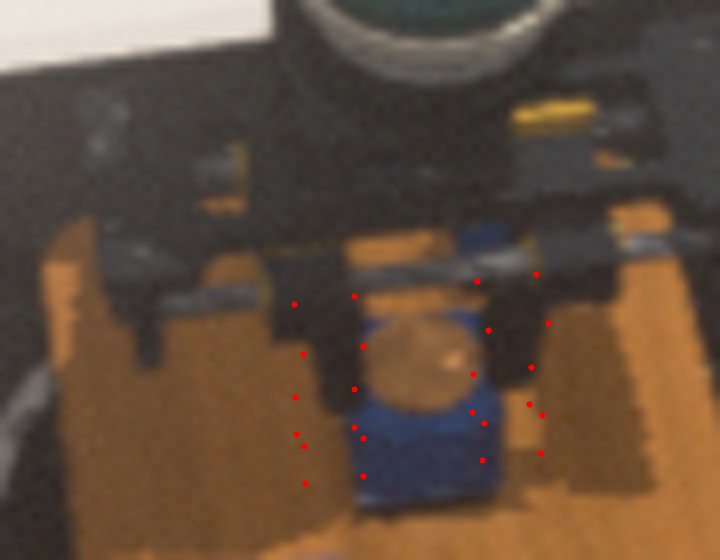

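View pics/z_top.png

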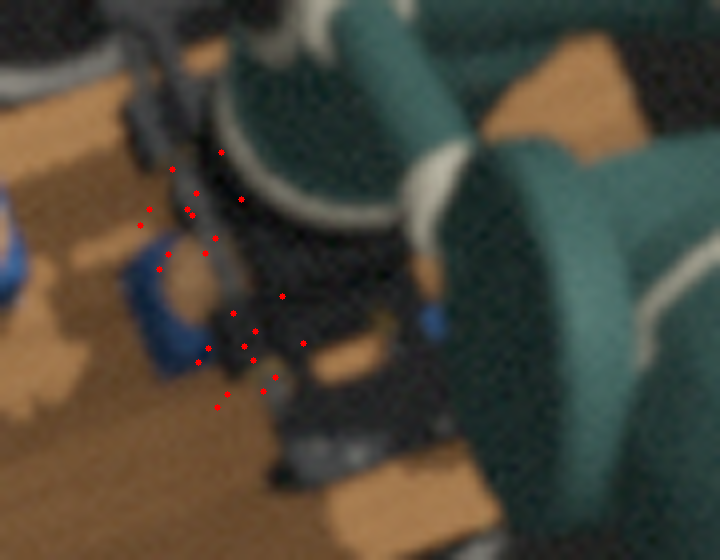

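```bash
python3 - <<'E'
from h import *
for n in("side","top"):
    W=np.load(f"Wz_{n}.npy")
    m=(abs(W[...,0]-.53)<.075)&(abs(W[...,1]+.095)<.06)&(W[...,2]>.03)&(W[...,2]<.13)
    P=W[m]
    print(n,len(P))
    for z0 in np.arange(.03,.13,.01):
        Q=P[(P[:,2]>=z0)&(P[:,2]<z0+.01)]
        H,_,_=np.histogram2d(Q[:,0]*1000,Q[:,1]*1000,bins=[np.arange(455,610,10),np.arange(-155,-30,15)])
        print('z',z0.round(2),'rows x455.. cols y-155..'); print('\n'.join(' '.join(f'{int(v):3d}' for v in r) for r in H.T))
E
```

```text
side 583
z 0.03 rows x455.. cols y-155..
  0   0   0   0   0   0   0   0   0   0   0   0   0   0   0
  0   0   0   0   0   0   0   0   0   0   0   0   0   0   0
  0   0   0   0   0   5   9  11   7   7   0   0   0   0   0
  0   0   0   0   0   2   0   0   0   0   0   0   0   0   0
  0   0   0   0   0   2   0   0   0   0   0   0   0   0   0
  0   0   0   0   0   0   0   0   0   0   0   0   0   0   0
  0   0   0   0   0   0   0   0   0   0   0   0   0   0   0
  0   0   0   0   0   0   0   0   0   0   0   0   0   0   0
z 0.04 rows x455.. cols y-155..
  0   0   0   0   0   0   0   0   0   0   0   0   0   0   0
  0   0   0   0   0   0   0   0   0   0   0   0   0   0   0
  0   0   0   0   0   6  10  10  11   8   0   0   0   0   0
  0   0   0   0   0   4   0   0   0   0   0   0   0   0   0
  0   0   0   0   0   0   0   0   0   0   0   0   0   0   0
  0   0   0   0   0   0   0   0   0   0   0   0   0   0   0
  0   0   0   0   0   0   0   0   0   0   0   0   0   0   0
  0   0   0   0   0   0   0   0   0   0   7   2   0   0   0
z 0.05 rows x455.. cols y-155..
  0   0   0   0   0   0   0   0   0
[... 8454 characters left out ...]
   0   0
  0   0   0   0   0   0   0   0   0   0   0   0   0   0   0
  0   0   0   0   0   0   0   0   0   0   0   0   0   0   0
  0   0   0   0   0   0   0   0   0   0   0   0   0   0   0
z 0.12 rows x455.. cols y-155..
  0   0   0   0   0   0   0   0   0   0   0   0   0   0   0
  0   0   0   0   0   0   0   0   0   0   0   0   0   0   0
  0   0   0   0   0   0   0   0   0   0   0   0   0   0   0
  0   0   0   0   0   0   0   0   0   0   0   0   0   0   0
  0   0   0   0   0   0   0   0   0   0   1   0   0   0   0
  0   0   0   0   0   0   0   0   0   0   0   0   0   0   0
  0   0   0   0   0   0   0   0   0   0   0   0   0   0   0
  0   0   0   0   0   0   0   0   0   0   0   0   0   0   0
```

The depth data puts the fingertips at about z=0.07, on top of the rest, although the reported TCP is 0.032. The height reference looks wrong, so I'll raise the tool and measure the tips directly.

step_arm(series=[[[-1.5,0,0],[0,0,0],3.6],[[-2.5,0,0],[0,0,0],3.6],[[0,0,0],[0,0,0],3.6]])

```text
time_s: 17.82
tcp_pos: [0.5254, -0.097, 0.0693]
ee_rot: [0.014, 1.586, -0.009]
force: [1.3, -0.8, 0.1]
finger_gap: 0.0362
```

```bash
cat > tips.py <<'E'
from h import *
import sys
o=robot.get_obs(); t=o['tcp_pos']; st()
for n in ("side","top"):
    im,d=vision.get_image(n); W=deproj(n,d)
    m=(abs(W[...,0]-t[0])<.07)&(abs(W[...,1]-t[1])<.025)&(W[...,2]>.03)&(W[...,2]<.2)&(im.max(2)<75)&(d>0)
    P=W[m]; h,e=np.histogram(P[:,2],np.arange(.03,.2,.005)); print(n,{round(float(a),3):int(b) for a,b in zip(e,h) if b})
    lo=P[P[:,2]<np.percentile(P[:,2],20)]; 
    cv2.imwrite(f"pics/tp_{n}_{o['time_s']:.1f}.png",cv2.resize(im[140:330,170:400,::-1] if n=='side' else im[90:250,230:430,::-1],None,fx=3.3,fy=3.3))
E
python3 tips.py; ls pics
```

```text
t 17.8167 tcp [525.4 -97.   69.3] psi -0.83 tilt [-0.88  0.2 ] F [ 1.27 -0.82  0.05] gap 36.2
side {0.03: 16, 0.035: 18, 0.04: 22, 0.045: 23, 0.05: 23, 0.055: 24, 0.06: 6, 0.065: 2, 0.1: 2, 0.105: 9, 0.11: 11, 0.115: 21, 0.12: 17, 0.125: 20, 0.13: 20, 0.135: 16, 0.14: 17, 0.145: 17, 0.15: 6, 0.155: 2, 0.165: 3, 0.175: 1, 0.18: 16, 0.185: 14, 0.19: 100}
top {0.03: 7, 0.035: 10, 0.04: 6, 0.045: 12, 0.05: 7, 0.055: 10, 0.06: 14, 0.065: 13, 0.07: 2, 0.105: 2, 0.11: 5, 0.115: 1, 0.12: 4, 0.125: 1, 0.145: 3, 0.15: 1, 0.165: 1, 0.17: 1, 0.175: 2, 0.18: 46, 0.185: 49, 0.19: 51}
s1.png
s10.png
s11.png
s2.png
s3.png
s4.png
s5.png
s6.png
s7.png
s8.png
s9.png
side0.png
t11.png
t3.png
t4.png
t9.png
top0.png
tp_side_17.8.png
tp_top_17.8.png
z_side.png
z_top.png
```

step_arm(series=[[[0,0,0],[0,0,0],6],[[0,0,0],[0,0,0],6],[[0,0,0],[0,0,0],6],[[0,0,0],[0,0,0],6]])

```text
time_s: 18.25
tcp_pos: [0.518, -0.0954, 0.0607]
ee_rot: [0.017, 1.6, -0.006]
force: [0.2, 0.5, 1.0]
finger_gap: 0.0593
```

```bash
python3 tips.py
```

```text
t 18.25 tcp [518.  -95.4  60.7] psi -0.83 tilt [-1.69  0.38] F [0.23 0.45 1.02] gap 59.3
side {0.03: 18, 0.035: 24, 0.04: 18, 0.045: 19, 0.05: 25, 0.055: 17, 0.06: 7, 0.065: 2, 0.095: 9, 0.1: 13, 0.105: 12, 0.11: 18, 0.115: 22, 0.12: 17, 0.125: 23, 0.13: 13, 0.135: 13, 0.14: 14, 0.145: 3, 0.15: 1, 0.155: 2, 0.165: 2, 0.17: 4, 0.175: 6, 0.18: 78, 0.185: 68, 0.19: 30}
top {0.03: 6, 0.035: 11, 0.04: 10, 0.045: 8, 0.05: 13, 0.055: 9, 0.06: 12, 0.065: 12, 0.07: 3, 0.095: 3, 0.1: 4, 0.105: 4, 0.11: 2, 0.115: 2, 0.12: 1, 0.135: 1, 0.14: 1, 0.155: 1, 0.17: 6, 0.175: 40, 0.18: 87, 0.185: 74, 0.19: 13}
```

View pics/tp_side_17.8.png

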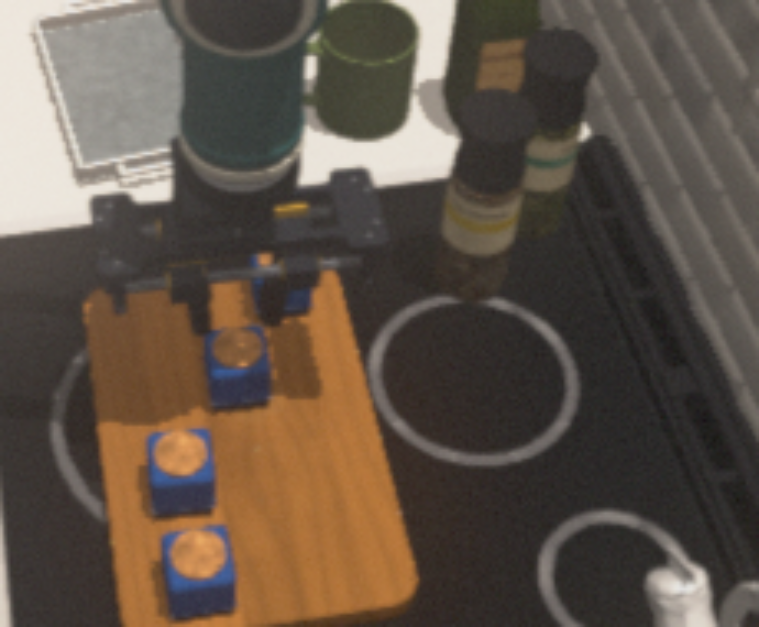

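The tips sit a constant 35–38 mm higher than the reported TCP, which explains the tipping. So I'll aim for a reading of about -0.010 when grasping. First I'll check the x/y bias and rest 3's position.

```bash
cat > rests.py <<'E'
from h import *
o=robot.get_obs(); t=o['tcp_pos']; st()
for n in ("side","top"):
    im,d=vision.get_image(n); W=deproj(n,d); I=im.astype(int)
    m=(W[...,2]>.058)&(W[...,2]<.085)&(W[...,0]>.42)&(W[...,0]<.61)&(W[...,1]>-.3)&(W[...,1]<.01)&(im.max(2)>60)
    k,l,s,c=cv2.connectedComponentsWithStats(m.astype(np.uint8))
    for i in range(1,k):
        if s[i,4]<60: continue
        P=W[l==i]; r=cv2.minAreaRect((P[:,:2]*1000).astype(np.float32)); print(n,s[i,4],np.round(r[0],1),np.round(r[1],1),round(r[2],1),'z',np.median(P[:,2]).round(4))
    zt=t[2]+.036
    m=(abs(W[...,0]-t[0])<.07)&(abs(W[...,1]-t[1])<.025)&(W[...,2]>zt)&(W[...,2]<zt+.03)&(im.max(2)<75)&(d>0)
    P=W[m]
    for s in(-1,1):
        Q=P[s*(P[:,0]-t[0])>0]; print(n,'finger',s,len(Q),(np.percentile(Q,[5,95],axis=0)*1000).round(1).tolist() if len(Q)>5 else '')
E
python3 rests.py
```

```text
t 18.35 tcp [518.1 -95.4  60.9] psi -0.83 tilt [-1.68  0.38] F [ 0.89 -0.69 -0.31] gap 60.0
side 303 [530.3 -96.5] [46.7 43.7] 88.0 z 0.0685
side 354 [ 476.8 -177.2] [46.1 43.8] 86.2 z 0.0686
side 411 [ 476.5 -254.1] [44.  45.3] 0.3 z 0.0684
side finger -1 38 [[477.8, -108.7, 102.4], [487.3, -105.1, 126.7]]
side finger 1 58 [[551.1, -109.9, 99.8], [564.5, -95.1, 125.1]]
top 247 [577.2 -17.5] [44.3 44.4] 87.0 z 0.069
top 186 [529.3 -88.1] [31.5 45.3] 90.0 z 0.0693
top finger -1 0 
top finger 1 13 [[551.6, -94.0, 98.3], [560.8, -87.0, 120.1]]
```

step_arm(series=[[[-0.5,0,0.6],[0,-0.9,-0.2],6.5],[[0,0,0.6],[0,-0.8,-0.2],6.5],[[0,0,0],[0,0,0],6.5]])

```text
time_s: 18.7
tcp_pos: [0.5324, -0.0959, 0.0667]
ee_rot: [0.01, 1.566, -0.013]
force: [0.1, -0.0, 0.8]
finger_gap: 0.0647
```

```bash
python3 -c "
from h import *
st()"
```

```text
t 18.7 tcp [532.4 -95.9  66.7] psi -0.85 tilt [ 0.28 -0.1 ] F [ 0.09 -0.01  0.85] gap 64.7
```

Now descend to a reading of -0.008, so the tips end about 7 mm above the board.

step_arm(series=[[[1.5,0,-0.2],[0,0.3,0],6.5],[[1.8,0,0],[0,0,0],6.5],[[1.8,0,0],[0,0,0],6.2],[[1.0,0,0],[0,0,0],6],[[0.8,0,0],[0,0,0],5.6],[[0.4,0,0],[0,0,0],5.6],[[0,0,0],[0,0,0],5.6]])

```text
time_s: 19.28
tcp_pos: [0.5353, -0.0967, -0.0053]
ee_rot: [0.008, 1.562, -0.014]
force: [0.7, -0.8, 0.2]
finger_gap: 0.056
```

```bash
python3 -c "
from h import *
st()
im,d=vision.get_image('side'); cv2.imwrite('pics/s12.png',cv2.resize(im[180:350,150:350,::-1],None,fx=3.5,fy=3.5))"
```

```text
t 19.2833 tcp [535.3 -96.7  -5.3] psi -0.8 tilt [ 0.49 -0.23] F [ 0.72 -0.77  0.2 ] gap 56.0
```

View pics/s12.png

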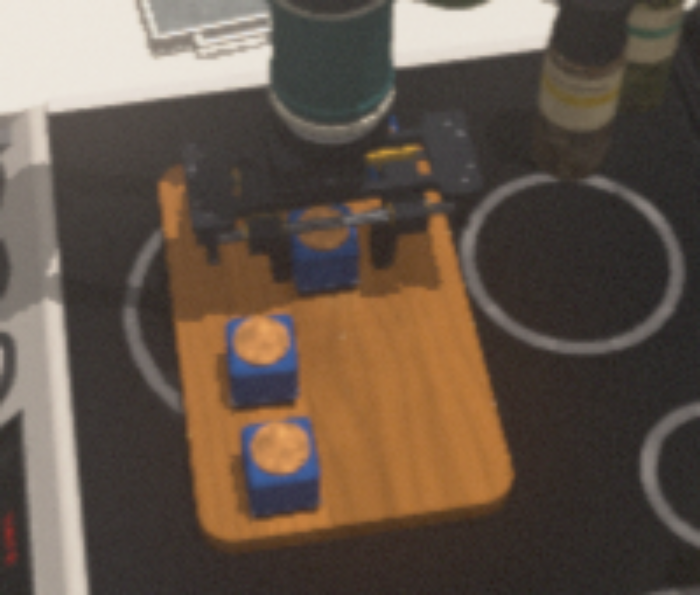

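step_arm(series=[[[0,0,-0.2],[0,0.5,0.2],5.0],[[0,0,-0.2],[0,0,0],4.7],[[0,0,-0.4],[0,0,0],4.7],[[0,0,-0.5],[0,0,0],4.7],[[0,0,-0.5],[0,0,0],4.7],[[0,0,-0.5],[0,0,0],4.7]])

```text
time_s: 19.83
tcp_pos: [0.5157, -0.0973, -0.0013]
ee_rot: [0.01, 1.562, -0.012]
force: [1.4, -0.7, -0.7]
finger_gap: 0.047
```

step_arm(series=[[[0,0,-0.5],[0,0,0],4.7]])

```text
time_s: 19.92
tcp_pos: [0.5105, -0.0973, -0.001]
ee_rot: [0.009, 1.561, -0.013]
force: [0.6, -0.5, -1.8]
finger_gap: 0.0471
```

step_arm(series=[[[0,0,-0.5],[0,0,0],4.7]])

```text
time_s: 20.0
tcp_pos: [0.5051, -0.0972, -0.0008]
ee_rot: [0.009, 1.561, -0.013]
force: [0.5, -0.1, -1.4]
finger_gap: 0.0469
```

step_arm(series=[[[0,0,-0.5],[0,0,0],4.7]])

```text
time_s: 20.08
tcp_pos: [0.4995, -0.0972, -0.0007]
ee_rot: [0.009, 1.56, -0.013]
force: [1.1, -1.1, -1.1]
finger_gap: 0.0469
```

```bash
python3 -c "
from h import *
st()"
```

```text
t 20.0833 tcp [499.5 -97.2  -0.7] psi -0.8 tilt [ 0.59 -0.13] F [ 1.11 -1.1  -1.13] gap 46.9
```

Fx is about 0.5–1.1 N with the tool moving freely, so rest 3 is slippery.

step_arm(series=[[[0.05,0,-0.5],[0,0.1,0],4.7],[[0.05,0,-0.5],[0,0.1,0],4.7],[[0.05,0,-0.5],[0,0.1,0],4.7]])

```text
time_s: 20.33
tcp_pos: [0.4845, -0.0973, -0.0012]
ee_rot: [0.009, 1.562, -0.013]
force: [1.5, -0.8, 0.5]
finger_gap: 0.0471
```

step_arm(series=[[[0,0,-0.5],[0,0.1,0],4.7],[[0,0,-0.4],[0,0.1,0],4.7],[[0,0,-0.2],[0,0,0],5.2],[[0,0,0],[0,0,0],5.8],[[0,0,0],[0,0,0],6.2]])

```text
time_s: 20.75
tcp_pos: [0.4694, -0.0968, -0.0019]
ee_rot: [0.01, 1.57, -0.013]
force: [0.7, 0.6, -0.3]
finger_gap: 0.0614
```

```bash
python3 -c "
from h import *
st()"
```

```text
t 20.75 tcp [469.4 -96.8  -1.9] psi -0.83 tilt [ 0.04 -0.13] F [ 0.72  0.55 -0.3 ] gap 61.4
```

step_arm(series=[[[-0.8,0,0.1],[0,0,0],7.4],[[-2.2,0,0],[0,0,0],8],[[-2.4,0,0],[0,0,0],8],[[-1.8,0.5,1],[0,0,0],8],[[0,2.5,3.0],[1,0,0],8],[[0,2.5,3.2],[1,0,0],8],[[0,1.9,2.6],[1,0,0],8],[[0,0.4,0.7],[0,0,0],8],[[0,0,0],[0,0,0],8]])

```text
time_s: 21.5
tcp_pos: [0.5792, -0.0187, 0.0746]
ee_rot: [0.056, 1.575, -0.057]
force: [0.2, -0.3, -0.0]
finger_gap: 0.0799
```

```bash
python3 -c "
from h import *
st();plan([.577,-.018,.06],-4)"
```

```text
t 21.5 tcp [579.2 -18.7  74.6] psi -4.11 tilt [-0.31 -0.02] F [ 0.17 -0.3  -0.04] gap 79.9
n 1 psi -4.11 d_mm [ -2.2   0.7 -14.6] tilt [-0.31 -0.02]
[[[1.46,0.06,-0.22],[-0.1,0,0],8.8]]
```

step_arm(series=[[[1.8,0,0],[0,-0.2,0],7.5],[[1.8,0,0.1],[0,0,0],7],[[1.8,0,0.1],[0,0,0],6.5],[[1.3,0.1,0.1],[0,0,0],6],[[0.8,0,0],[0,0,0],5.6],[[0.4,0,0],[0,0,0],5.6],[[0,0,0],[0,0,0],5.6]])

```text
time_s: 22.08
tcp_pos: [0.5778, -0.0208, -0.0064]
ee_rot: [0.053, 1.576, -0.057]
force: [-0.5, 0.8, 0.4]
finger_gap: 0.0561
```

```bash
python3 -c "
from h import *
st()
im,d=vision.get_image('side'); cv2.imwrite('pics/s13.png',cv2.resize(im[150:320,150:350,::-1],None,fx=3.5,fy=3.5))"
```

```text
t 22.0833 tcp [577.8 -20.8  -6.4] psi -3.99 tilt [-0.36 -0.12] F [-0.48  0.82  0.39] gap 56.1
```

View pics/s13.png

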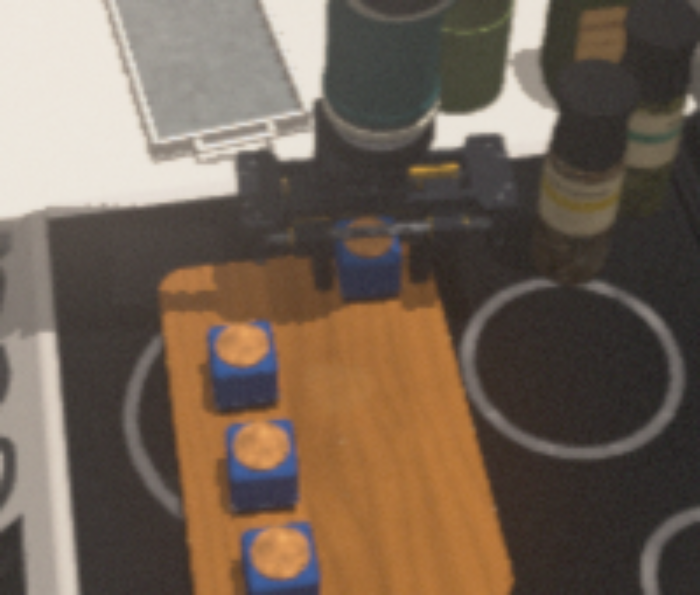

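step_arm(series=[[[0,0,0],[0,-0.3,0.1],5.0],[[0,0,-0.2],[0,0,0],4.7],[[0,-0.03,-0.4],[0,0,0],4.7],[[0.05,-0.04,-0.5],[0,0,0],4.7],[[0.05,-0.04,-0.5],[0,0,0],4.7],[[0.05,-0.04,-0.5],[0,0,0],4.7]])

```text
time_s: 22.63
tcp_pos: [0.5606, -0.0216, -0.0031]
ee_rot: [0.054, 1.56, -0.056]
force: [2.4, -0.2, -0.9]
finger_gap: 0.047
```

step_arm(series=[[[0.03,-0.04,-0.5],[0,0.1,0],4.7]])

```text
time_s: 22.72
tcp_pos: [0.5554, -0.0217, -0.0031]
ee_rot: [0.054, 1.56, -0.056]
force: [1.6, 0.3, -0.8]
finger_gap: 0.0469
```

step_arm(series=[[[0.03,-0.04,-0.5],[0,0.1,0],4.7]])

```text
time_s: 22.8
tcp_pos: [0.5502, -0.0217, -0.0031]
ee_rot: [0.054, 1.561, -0.055]
force: [2.2, 0.6, -0.0]
finger_gap: 0.0469
```

step_arm(series=[[[0.03,-0.04,-0.5],[0,0.1,0],4.7]])

```text
time_s: 22.88
tcp_pos: [0.5451, -0.0217, -0.0031]
ee_rot: [0.054, 1.562, -0.055]
force: [2.4, 0.4, 0.7]
finger_gap: 0.0468
```

```bash
python3 -c "
from h import *
st()"
```

```text
t 22.8833 tcp [545.1 -21.7  -3.1] psi -4.0 tilt [ 0.45 -0.07] F [2.37 0.39 0.66] gap 46.8
```

step_arm(series=[[[0,-0.04,-0.6],[0,0.1,0],4.7],[[0,-0.04,-0.6],[0,0.1,0],4.7],[[0,-0.04,-0.6],[0,0.1,0],4.7],[[0,-0.04,-0.6],[0,0,0],4.7],[[0,-0.04,-0.6],[0,0,0],4.7]])

```text
time_s: 23.3
tcp_pos: [0.5124, -0.0216, -0.0029]
ee_rot: [0.054, 1.567, -0.055]
force: [1.4, 0.2, -0.1]
finger_gap: 0.0469
```

step_arm(series=[[[0,-0.04,-0.6],[0,0,0],4.7]])

```text
time_s: 23.38
tcp_pos: [0.5057, -0.0216, -0.0029]
ee_rot: [0.054, 1.567, -0.055]
force: [1.1, 0.2, -0.1]
finger_gap: 0.047
```

step_arm(series=[[[0,-0.04,-0.6],[0,0,0],4.7]])

```text
time_s: 23.47
tcp_pos: [0.499, -0.0216, -0.003]
ee_rot: [0.054, 1.567, -0.055]
force: [1.7, 0.6, -0.2]
finger_gap: 0.0471
```

```bash
python3 -c "
from h import *
st()"
```

```text
t 23.4667 tcp [499.  -21.6  -3. ] psi -3.99 tilt [ 0.17 -0.05] F [ 1.66  0.58 -0.21] gap 47.1
```

step_arm(series=[[[0,-0.04,-0.6],[0,0,0],4.7],[[0,-0.04,-0.6],[0,0,0],4.7],[[0,-0.04,-0.6],[0,0,0],4.7],[[0,-0.03,-0.4],[0,0,0],4.7],[[0,0,-0.2],[0,0,0],4.7]])

```text
time_s: 23.88
tcp_pos: [0.471, -0.0214, -0.0031]
ee_rot: [0.054, 1.568, -0.055]
force: [1.7, 0.2, -0.6]
finger_gap: 0.0472
```

step_arm(series=[[[0,0,0],[0,0,0],4.0],[[0,0,0],[0,0,0],4.0],[[0,0,0],[0,0,0],4.0]], force=35)

```text
time_s: 24.13
tcp_pos: [0.4701, -0.0213, -0.0032]
ee_rot: [0.054, 1.568, -0.055]
force: [0.9, 0.1, -0.2]
finger_gap: 0.0436
```

```bash
python3 -c "
from h import *
st()
im,d=vision.get_image('side'); cv2.imwrite('pics/s14.png',cv2.resize(im[150:320,150:350,::-1],None,fx=3.5,fy=3.5))"; python3 rests.py
```

```text
t 24.1333 tcp [470.1 -21.3  -3.2] psi -4.0 tilt [ 0.11 -0.04] F [ 0.91  0.15 -0.16] gap 43.6
t 24.1833 tcp [470.1 -21.3  -3.2] psi -4.0 tilt [ 0.1  -0.04] F [ 0.45 -0.79  1.49] gap 43.3
side 195 [470.2 -29.2] [29.  55.7] 80.9 z 0.0677
side 307 [476.5 -97.5] [44.8 44. ] 87.0 z 0.0684
side 349 [ 476.8 -177. ] [45.1 43.8] 86.6 z 0.0684
side 408 [ 476.6 -253.6] [44.8 44.2] 89.5 z 0.0684
side finger -1 104 [[437.7, -40.9, 34.8], [468.9, -29.0, 60.8]]
side finger 1 103 [[471.6, -42.3, 36.1], [502.0, -32.4, 61.6]]
top 248 [ 475.7 -250.6] [46.4 44.2] 88.5 z 0.0695
top 64 [ 459.5 -171.9] [41.4 13.3] 81.0 z 0.0672
top finger -1 3 
top finger 1 6 [[478.5, 3.1, 37.4], [489.4, 3.6, 60.6]]
```

View pics/s14.png

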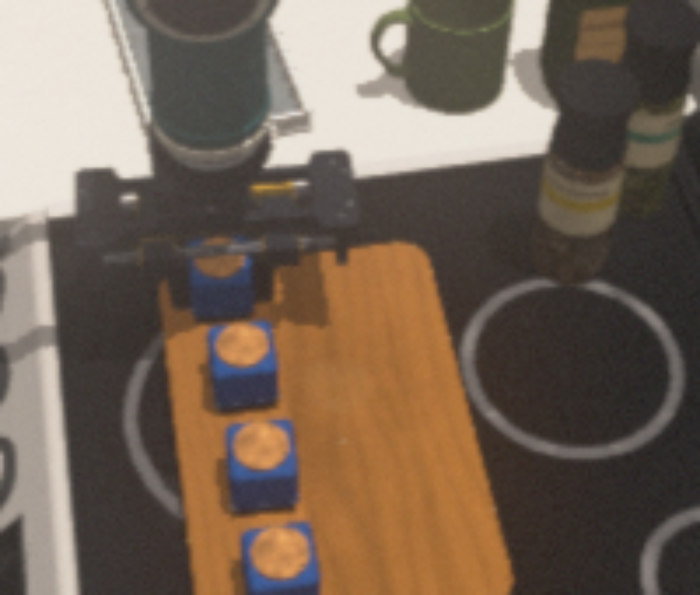

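All four are on the front half. Now lift rest 4.

step_arm(series=[[[-0.6,0,0],[0,0,0],4.0],[[-1.2,0,0],[0,0,0],4.0],[[-1.8,0,0],[0,0,0],4.0],[[-1.8,0,0],[0,0,0],4.0],[[-1.2,0,0],[0,0,0],4.0],[[0,0,0],[0,0,0],4.0]])

```text
time_s: 24.78
tcp_pos: [0.4571, -0.0201, 0.0564]
ee_rot: [0.055, 1.596, -0.054]
force: [0.8, -0.0, -6.4]
finger_gap: 0.0439
```

```bash
python3 -c "
from h import *
st();plan([.4885,.2995,.065],6.6,claw=4.0)
im,d=vision.get_image('side'); cv2.imwrite('pics/s15.png',cv2.resize(im[150:320,150:350,::-1],None,fx=3.5,fy=3.5))"
```

```text
t 24.7833 tcp [457.1 -20.1  56.4] psi -3.97 tilt [-1.48  0.09] F [ 0.85 -0.02 -6.43] gap 43.9
n 10 psi -3.97 d_mm [ 31.4 319.6   8.6] tilt [-1.48  0.09]
[[[-0.09,3.21,0.09],[-1.1,0,0],4.0],[[-0.09,3.21,0.15],[-1.1,0,0],4.0],[[-0.09,3.2,0.21],[-1.1,0,0],4.0],[[-0.09,3.2,0.27],[-1.1,0,0],4.0],[[-0.09,3.19,0.33],[-1.1,0,0],4.0],[[-0.09,3.19,0.39],[-1.1,0,0],4.0],[[-0.09,3.18,0.45],[-1.1,0,0],4.0],[[-0.09,3.17,0.5],[-1.1,0,0],4.0],[[-0.09,3.16,0.56],[-1.1,0,0],4.0],[[-0.09,3.15,0.62],[-1.1,0,0],4.0]]
```

View pics/s15.png

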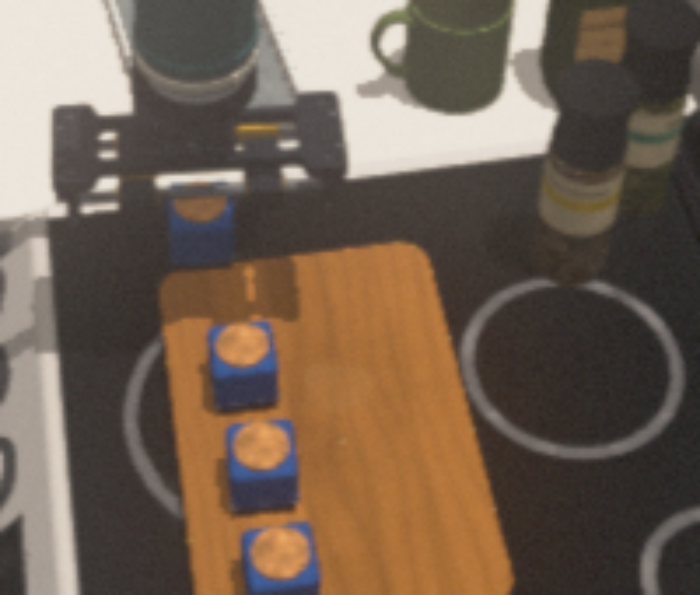

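step_arm(series=[[[-0.1,1.5,0.1],[-0.5,-0.3,0],4.0],[[-0.1,2.8,0.1],[-1,-0.3,0],4.0],[[-0.1,3.3,0.2],[-1,-0.3,0],4.0],[[-0.1,3.3,0.3],[-1,-0.3,0],4.0],[[-0.1,3.3,0.3],[-1,-0.3,0],4.0],[[-0.1,3.3,0.4],[-1,0,0],4.0],[[-0.1,3.3,0.4],[-1,0,0],4.0],[[-0.1,3.3,0.5],[-1,0,0],4.0],[[0,3.0,0.5],[-1,0,0],4.0],[[0,2.2,0.3],[-1,0,0],4.0],[[0,1.2,0.1],[-1,0,0],4.0],[[0,0,0],[0,0,0],4.0]])

```text
time_s: 25.83
tcp_pos: [0.4667, 0.2926, 0.0386]
ee_rot: [-0.101, 1.607, 0.086]
force: [0.5, -0.2, -6.4]
finger_gap: 0.0435
```

```bash
python3 -c "
from h import *
st();plan([.4885,.2995,.04],6.6,claw=4.0)
im,d=vision.get_image('side'); cv2.imwrite('pics/s16.png',cv2.resize(im[90:260,130:330,::-1],None,fx=3.5,fy=3.5))"
```

```text
t 25.8333 tcp [466.7 292.6  38.6] psi 6.8 tilt [-2.17 -0.68] F [ 0.53 -0.19 -6.41] gap 43.5
n 1 psi 6.8 d_mm [21.8  6.9  1.4] tilt [-2.17 -0.68]
[[[-0.14,0.42,2.25],[0.2,0,0],4.0]]
```

View pics/s16.png

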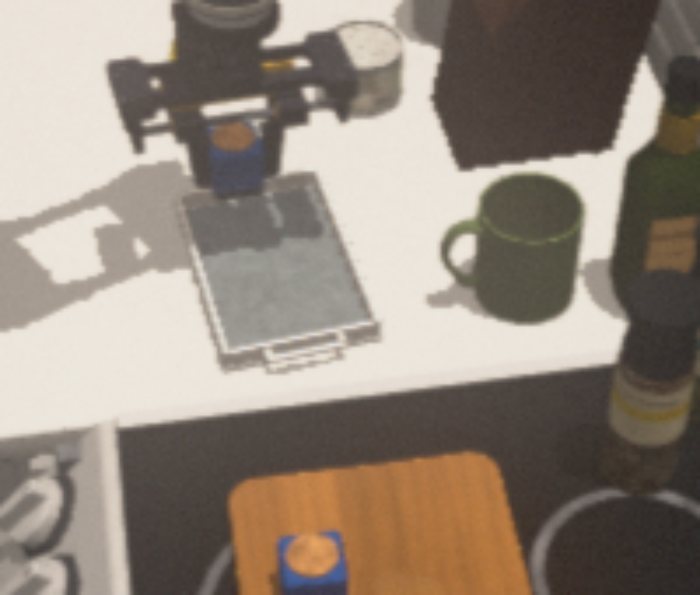

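step_arm(series=[[[-0.4,0.2,0.8],[0,-0.8,0.2],4.0],[[-0.2,0.2,0.8],[0,-0.8,0.2],4.0],[[0,0,0.6],[0,-0.7,0.1],4.0],[[0,0,0],[0,0,0],4.0],[[0,0,0],[0,0,0],4.0]])

```text
time_s: 26.3
tcp_pos: [0.4876, 0.2919, 0.0409]
ee_rot: [-0.093, 1.571, 0.086]
force: [0.5, 0.8, -6.6]
finger_gap: 0.0436
```

```bash
python3 -c "
from h import *
st();plan([.4885,.2995,.0],6.6,claw=4.0)
im,d=vision.get_image('top'); cv2.imwrite('pics/t16.png',cv2.resize(im[170:320,130:330,::-1],None,fx=3.5,fy=3.5))"
```

```text
t 26.3 tcp [487.6 291.9  40.9] psi 6.53 tilt [-0.11 -0.24] F [ 0.47  0.84 -6.56] gap 43.6
n 2 psi 6.53 d_mm [  0.9   7.6 -40.9] tilt [-0.11 -0.24]
[[[2.04,0.37,0.09],[-0.0,0,0],4.0],[[2.04,0.37,0.09],[-0.0,0,0],4.0]]
```

View pics/t16.png

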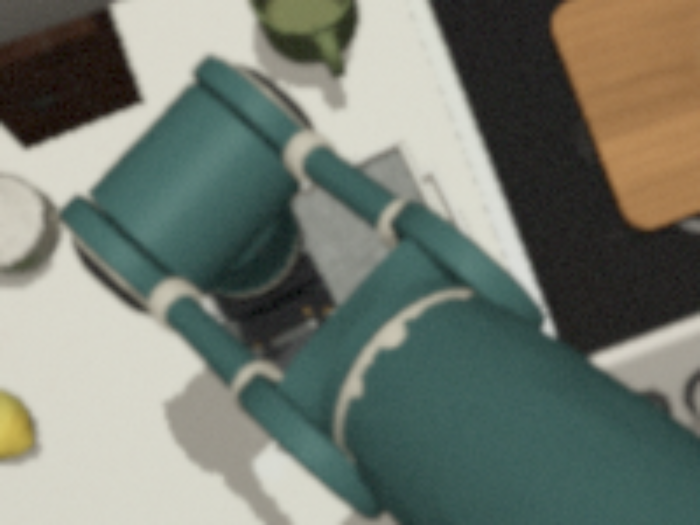

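step_arm(series=[[[1.0,0.2,0],[0,0,0.2],4.0],[[1.4,0.2,0],[0,0,0],4.0],[[1.4,0.1,0],[0,0,0],4.0],[[0.8,0,0],[0,0,0],4.0],[[0.4,0,0],[0,0,0],4.0],[[0,0,0],[0,0,0],4.0]])

```text
time_s: 26.85
tcp_pos: [0.488, 0.2957, -0.0115]
ee_rot: [-0.086, 1.569, 0.088]
force: [-1.1, -0.2, -7.2]
finger_gap: 0.0436
```

```bash
python3 -c "
from h import *
st()
im,d=vision.get_image('side'); cv2.imwrite('pics/s17.png',cv2.resize(im[90:220,130:290,::-1],None,fx=4.5,fy=4.5))"
```

```text
t 26.85 tcp [488.  295.7 -11.5] psi 6.35 tilt [-0.02  0.06] F [-1.12 -0.2  -7.24] gap 43.6
```

View pics/s17.png

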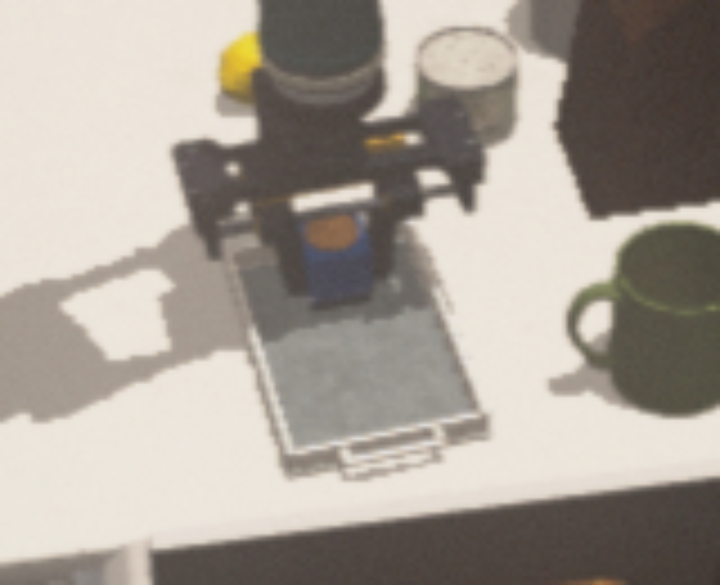

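step_arm(series=[[[0.25,0,0],[0,0,0],4.0],[[0.25,0,0],[0,0,0],4.0],[[0.15,0,0],[0,0,0],4.0]])

```text
time_s: 27.15
tcp_pos: [0.4895, 0.2964, -0.0166]
ee_rot: [-0.085, 1.567, 0.089]
force: [-0.7, 0.3, -7.0]
finger_gap: 0.0438
```

step_arm(series=[[[0.12,0,0],[0,0,0],4.0]])

```text
time_s: 27.23
tcp_pos: [0.4898, 0.2967, -0.0175]
ee_rot: [-0.085, 1.566, 0.089]
force: [-0.0, 0.1, -6.1]
finger_gap: 0.0434
```

step_arm(series=[[[0.1,0,0],[0,0,0],4.0]])

```text
time_s: 27.32
tcp_pos: [0.4902, 0.2968, -0.0182]
ee_rot: [-0.085, 1.565, 0.089]
force: [-0.1, -1.2, -6.8]
finger_gap: 0.0437
```

step_arm(series=[[[0.1,0,0],[0,0,0],4.0]])

```text
time_s: 27.4
tcp_pos: [0.4905, 0.297, -0.019]
ee_rot: [-0.084, 1.565, 0.09]
force: [-0.2, -0.1, -6.6]
finger_gap: 0.0438
```

step_arm(series=[[[0.1,0,0],[0,0,0],4.0]])

```text
time_s: 27.48
tcp_pos: [0.4907, 0.2972, -0.0198]
ee_rot: [-0.084, 1.564, 0.09]
force: [0.2, -0.9, -6.3]
finger_gap: 0.0438
```

step_arm(series=[[[0.1,0,0],[0,0,0],4.0]])

```text
time_s: 27.57
tcp_pos: [0.4909, 0.2973, -0.0207]
ee_rot: [-0.084, 1.564, 0.09]
force: [0.3, 0.0, -7.5]
finger_gap: 0.0436
```

step_arm(series=[[[0.1,0,0],[0,0,0],4.0]])

```text
time_s: 27.65
tcp_pos: [0.491, 0.2973, -0.0217]
ee_rot: [-0.084, 1.564, 0.09]
force: [0.3, 0.5, -6.4]
finger_gap: 0.044
```

step_arm(series=[[[0.12,0,0],[0,0,0],4.0],[[0.1,0,0],[0,0,0],4.0]])

```text
time_s: 27.82
tcp_pos: [0.4911, 0.2974, -0.024]
ee_rot: [-0.084, 1.563, 0.09]
force: [-0.0, 0.5, -6.0]
finger_gap: 0.0439
```

step_arm(series=[[[0.12,0,0],[0,0,0],4.0]])

```text
time_s: 27.9
tcp_pos: [0.4912, 0.2975, -0.0251]
ee_rot: [-0.084, 1.563, 0.09]
force: [-4.8, -0.6, 8.1]
finger_gap: 0.0434
```

step_arm(series=[[[0.1,0,0],[0,0,0],4.0]])

```text
time_s: 27.98
tcp_pos: [0.4916, 0.2978, -0.0251]
ee_rot: [-0.084, 1.563, 0.09]
force: [-3.1, -1.3, 7.1]
finger_gap: 0.0437
```

```bash
python3 -c "
from h import *
st()
im,d=vision.get_image('side'); W=deproj('side',d); cv2.imwrite('pics/s18.png',cv2.resize(im[90:220,130:290,::-1],None,fx=4.5,fy=4.5))
m=(abs(W[...,0]-.49)<.022)&(abs(W[...,1]-.297)<.025)&(W[...,2]>.03)&(W[...,2]<.09)&(im[...,2].astype(int)-im[...,0]>20); P=W[m]; print(len(P), np.percentile(P[:,2],[2,50,95]))
m=(abs(W[...,0]-.49)<.03)&(abs(W[...,1]-.297)<.035)&(W[...,2]>-.02)&(W[...,2]<.09)&(im[...,2].astype(int)-im[...,0]>20);P=W[m]; print(len(P), np.percentile(P[:,2],[2,50,95]))
m=(abs(W[...,0]-.5)<.03)&(abs(W[...,1]-.22)<.03);print('floor',np.median(W[m][:,2]))"
```

```text
t 27.9833 tcp [491.6 297.8 -25.1] psi 6.36 tilt [0.34 0.27] F [-3.12 -1.27  7.05] gap 43.7
16 [0.04136188 0.04550403 0.04745152]
16 [0.04136188 0.04550403 0.04745152]
floor 0.34797633629774555
```

View pics/s18.png

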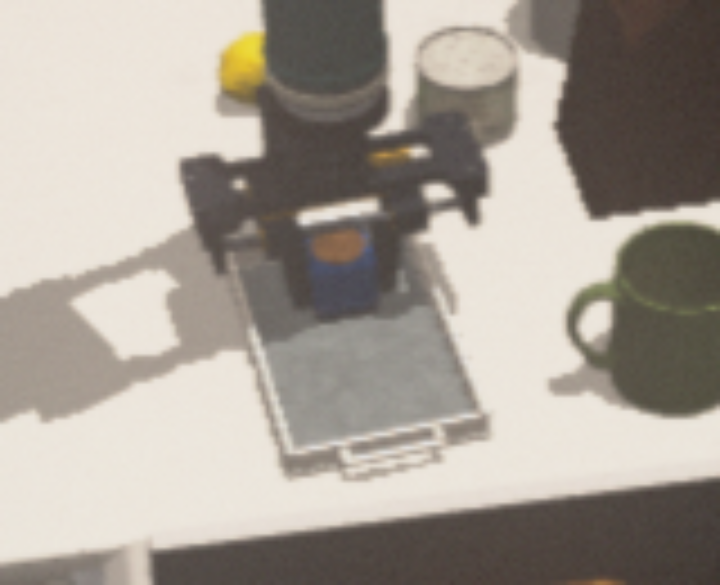

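step_arm(series=[[[-0.05,0,0],[0,0,0],4.2],[[0,0,0],[0,0,0],4.8],[[0,0,0],[0,0,0],5.4],[[0,0,0],[0,0,0],5.8],[[0,0,0],[0,0,0],6.0]])

```text
time_s: 28.45
tcp_pos: [0.4959, 0.3001, -0.0214]
ee_rot: [-0.08, 1.554, 0.093]
force: [-0.3, 0.9, 0.4]
finger_gap: 0.0597
```

step_arm(series=[[[-0.6,0,0],[0,0.2,-0.2],6.0],[[-1.5,0,0],[0,0.2,0],6.0],[[-2.5,0,0],[0,0,0],6.0],[[-2.8,0,0],[0,0,0],7],[[-2.2,-0.5,0],[0,0,0],7.5],[[0,-2.0,0],[0,0,0],8],[[0,0,0],[0,0,0],8]])

```text
time_s: 29.03
tcp_pos: [0.499, 0.2754, 0.0819]
ee_rot: [-0.085, 1.56, 0.091]
force: [-1.3, -0.3, -0.6]
finger_gap: 0.0799
```

```bash
python3 -c "
from h import *
st()
im,d=vision.get_image('side'); cv2.imwrite('pics/s19.png',cv2.resize(im[90:220,130:290,::-1],None,fx=4.5,fy=4.5))
plan([.4765,-.0965,.065],-1,claw=8)"
```

```text
t 29.0333 tcp [499.  275.4  81.9] psi 6.44 tilt [0.5  0.25] F [-1.33 -0.34 -0.56] gap 79.9
n 11 psi 6.39 d_mm [ -23.5 -373.7  -17.7] tilt [0.62 0.4 ]
[[[0.16,-3.35,-0.59],[0.7,0,0],8],[[0.16,-3.36,-0.55],[0.7,0,0],8],[[0.16,-3.37,-0.51],[0.7,0,0],8],[[0.16,-3.37,-0.47],[0.7,0,0],8],[[0.16,-3.38,-0.43],[0.7,0,0],8],[[0.16,-3.38,-0.39],[0.7,0,0],8],[[0.16,-3.39,-0.35],[0.7,0,0],8],[[0.16,-3.39,-0.31],[0.7,0,0],8],[[0.16,-3.39,-0.27],[0.7,0,0],8],[[0.16,-3.4,-0.23],[0.7,0,0],8],[[0.16,-3.4,-0.19],[0.7,0,0],8]]
```

View pics/s19.png

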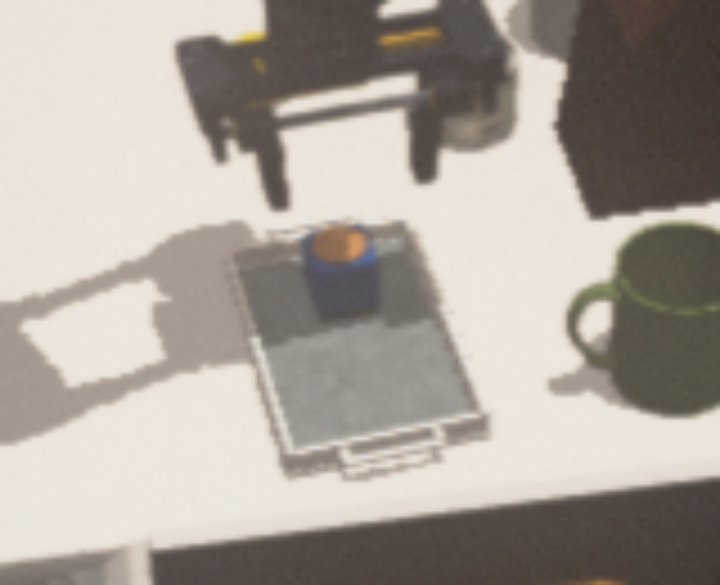

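Rest 4 stands upright in the rear part of the tray. Back for rest 3.

step_arm(series=[[[0,-2.0,-0.4],[0.6,0.3,0],8],[[0,-3.6,-0.6],[0.7,0.3,0],8],[[0,-3.7,-0.5],[0.7,0,0],8],[[0,-3.7,-0.5],[0.7,0,0],8],[[0,-3.7,-0.4],[0.7,0,0],8],[[0,-3.7,-0.4],[0.7,0,0],8],[[0,-3.7,-0.4],[0.7,0,0],8],[[0,-3.7,-0.3],[0.7,0,0],8],[[0,-3.7,-0.3],[0.7,0,0],8],[[0,-3.4,-0.2],[0.7,0,0],8],[[0,-1.8,0],[0.6,0,0],8],[[0,0,0],[0,0,0],8]])

```text
time_s: 30.08
tcp_pos: [0.4808, -0.0976, 0.0787]
ee_rot: [0.027, 1.566, -0.007]
force: [1.6, 1.5, -0.0]
finger_gap: 0.0804
```

```bash
python3 -c "
from h import *
st()
plan([.4765,-.0965,.06],-1,claw=8)"
```

```text
t 30.0833 tcp [480.8 -97.6  78.7] psi -1.23 tilt [0.26 0.75] F [ 1.62  1.47 -0.03] gap 80.4
n 1 psi -1.23 d_mm [ -4.3   1.1 -18.7] tilt [0.26 0.75]
[[[1.87,0.1,-0.43],[-0.2,0,0],8]]
```

step_arm(series=[[[1.3,0.1,-0.3],[0,0.2,-0.4],8],[[1.8,0,-0.1],[0,0.1,-0.3],7],[[1.8,0,0],[0,0,0],6.5],[[1.6,0,0],[0,0,0],6.2],[[1.0,0,0],[0,0,0],6],[[0.5,0,0],[0,0,0],5.8],[[0.2,0,0],[0,0,0],5.8],[[0,0,0],[0,0,0],5.6]])

```text
time_s: 30.75
tcp_pos: [0.4794, -0.091, -0.0066]
ee_rot: [0.022, 1.571, -0.016]
force: [-0.2, 0.1, 0.3]
finger_gap: 0.0562
```

```bash
python3 -c "
from h import *
st()
im,d=vision.get_image('side'); cv2.imwrite('pics/s20.png',cv2.resize(im[150:320,150:350,::-1],None,fx=3.5,fy=3.5))"
```

```text
t 30.75 tcp [479.4 -91.   -6.6] psi -1.4 tilt [0.01 0.24] F [-0.18  0.12  0.34] gap 56.2
```

View pics/s20.png

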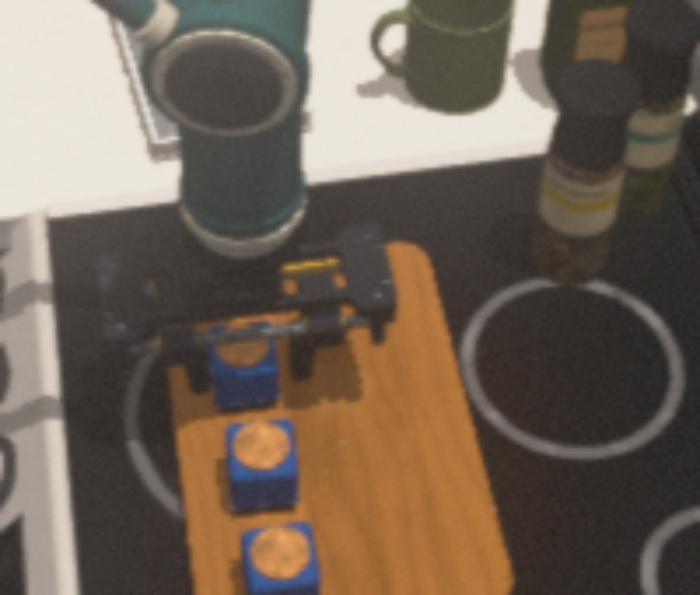

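Adjust y by -5 mm and x by -3 mm, then grip.

step_arm(series=[[[0,-0.3,-0.2],[0,0,-0.2],5.2],[[0,-0.2,-0.1],[0,0,0],4.6],[[0,0,0],[0,0,0],4.0],[[0,0,0],[0,0,0],4.0],[[0,0,0],[0,0,0],4.0],[[0,0,0],[0,0,0],4.0]], force=35)

```text
time_s: 31.3
tcp_pos: [0.4768, -0.0964, -0.0048]
ee_rot: [0.02, 1.568, -0.02]
force: [0.7, -0.1, -3.7]
finger_gap: 0.0438
```

step_arm(series=[[[-0.6,0,0],[0,0,0],4.0],[[-1.2,0,0.1],[0,-0.2,0],4.0],[[-1.8,0,0.1],[0,-0.2,0],4.0],[[-1.8,0,0.1],[0,-0.2,0],4.0],[[-1.2,0,0.1],[0,-0.2,0],4.0],[[0,0,0],[0,0,0],4.0]])

```text
time_s: 31.8
tcp_pos: [0.4764, -0.0958, 0.0636]
ee_rot: [0.021, 1.561, -0.019]
force: [0.6, 0.0, -6.2]
finger_gap: 0.0436
```

```bash
python3 -c "
from h import *
st();plan([.499,.210,.06],6.6,claw=4)
im,d=vision.get_image('side'); cv2.imwrite('pics/s21.png',cv2.resize(im[150:320,150:350,::-1],None,fx=3.5,fy=3.5))
W=deproj('side',d); m=(W[...,2]>.04)&(W[...,2]<.065)&(abs(W[...,0]-.49)<.06)&(abs(W[...,1]-.28)<.07); P=W[m]
r=cv2.minAreaRect((P[:,:2]*1000).astype(np.float32)); print(len(P),r,np.median(P,0))"
```

```text
t 31.8 tcp [476.4 -95.8  63.6] psi -1.44 tilt [0.55 0.08] F [ 0.56  0.01 -6.17] gap 43.6
n 9 psi -1.44 d_mm [ 22.6 305.8  -3.6] tilt [0.55 0.08]
[[[0.04,3.4,0.17],[-0.9,0,0],4],[[0.04,3.4,0.22],[-0.9,0,0],4],[[0.04,3.4,0.27],[-0.9,0,0],4],[[0.04,3.39,0.32],[-0.9,0,0],4],[[0.04,3.39,0.38],[-0.9,0,0],4],[[0.04,3.38,0.43],[-0.9,0,0],4],[[0.04,3.37,0.48],[-0.9,0,0],4],[[0.04,3.36,0.54],[-0.9,0,0],4],[[0.04,3.36,0.59],[-0.9,0,0],4]]
0 ((0.0, 0.0), (0.0, 0.0), 0.0) [nan nan nan]
  return _methods._mean(a, axis=axis, dtype=dtype,
  ret = um.true_divide(
```

View pics/s21.png

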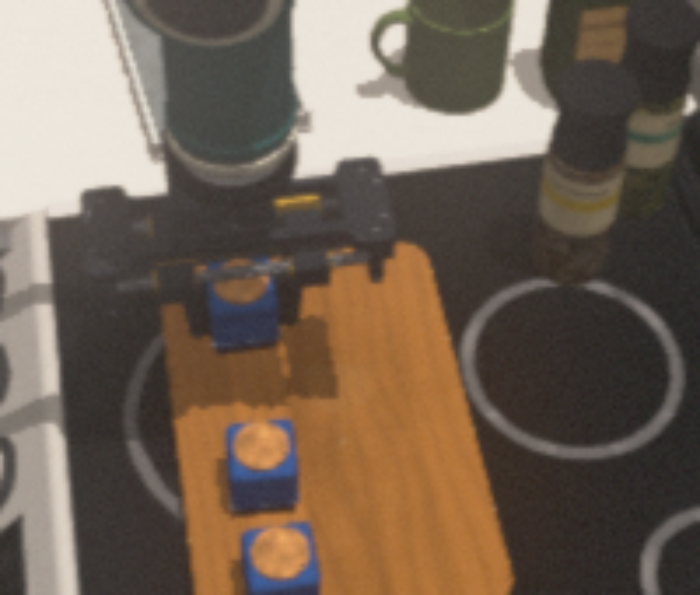

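step_arm(series=[[[-0.2,1.5,0.3],[-0.5,0,0],4.0],[[-0.2,2.8,0.3],[-0.8,0,0],4.0],[[-0.2,3.3,0.4],[-0.8,0,0],4.0],[[-0.2,3.3,0.4],[-0.8,0,0],4.0],[[-0.2,3.3,0.5],[-0.8,-0.2,0],4.0],[[-0.2,3.3,0.5],[-0.8,-0.2,0],4.0],[[-0.2,3.3,0.5],[-0.8,-0.2,0],4.0],[[-0.2,3.3,0.5],[-0.8,0,0],4.0],[[0,3.0,0.6],[-0.8,0,0],4.0],[[0,2.2,0.4],[-0.8,0,0],4.0],[[0,1.2,0.2],[-0.3,0,0],4.0],[[0,0,0],[0,0,0],4.0]])

```text
time_s: 32.85
tcp_pos: [0.5039, 0.2221, 0.0699]
ee_rot: [-0.092, 1.562, 0.089]
force: [1.3, -0.5, -6.9]
finger_gap: 0.0434
```

```bash
python3 -c "
from h import *
st();plan([.499,.210,.03],6.6,claw=4)"
```

```text
t 32.85 tcp [503.9 222.1  69.9] psi 6.64 tilt [ 0.42 -0.09] F [ 1.27 -0.51 -6.89] gap 43.4
n 2 psi 6.64 d_mm [ -4.9 -12.1 -39.9] tilt [ 0.42 -0.09]
[[[1.99,-0.57,-0.31],[0.0,0,0],4],[[1.99,-0.57,-0.31],[0.0,0,0],4]]
```

step_arm(series=[[[1.2,-0.6,-0.3],[0,0.3,0],4.0],[[1.6,-0.5,-0.2],[0,0.1,0],4.0],[[1.6,-0.1,0],[0,0,0],4.0],[[1.4,0,0],[0,0,0],4.0],[[1.2,0,0],[0,0,0],4.0],[[0.6,0,0],[0,0,0],4.0],[[0,0,0],[0,0,0],4.0]])

```text
time_s: 33.43
tcp_pos: [0.4945, 0.1971, -0.0166]
ee_rot: [-0.096, 1.58, 0.08]
force: [-0.6, 0.9, -6.0]
finger_gap: 0.0435
```

```bash
python3 -c "
from h import *
st()
im,d=vision.get_image('side'); cv2.imwrite('pics/s22.png',cv2.resize(im[90:220,130:290,::-1],None,fx=4.5,fy=4.5))"
```

```text
t 33.4333 tcp [494.5 197.1 -16.6] psi 6.43 tilt [-0.58 -0.61] F [-0.57  0.93 -6.02] gap 43.5
```

View pics/s22.png

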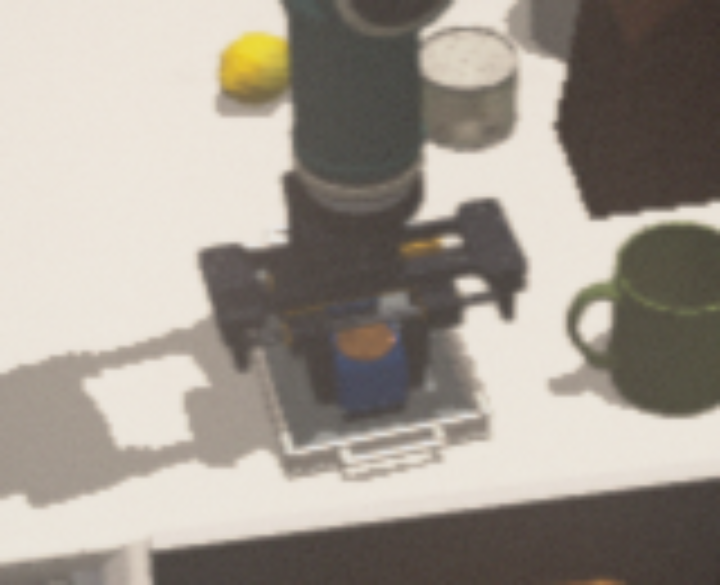

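step_arm(series=[[[0,0.4,0.3],[0,-0.3,0.3],4.0],[[0,0.4,0.2],[0,-0.3,0.3],4.0],[[0,0,0],[0,0,0],4.0]])

```text
time_s: 33.73
tcp_pos: [0.4998, 0.2047, -0.0155]
ee_rot: [-0.085, 1.568, 0.088]
force: [0.6, 0.1, -6.2]
finger_gap: 0.0437
```

step_arm(series=[[[0.2,0,0],[0,0,0],4.0],[[0.2,0,0],[0,0,0],4.0]])

```text
time_s: 33.9
tcp_pos: [0.5019, 0.2057, -0.0175]
ee_rot: [-0.084, 1.564, 0.089]
force: [-0.1, -0.4, -6.3]
finger_gap: 0.0436
```

```bash
python3 -c "
from h import *
st()"
```

```text
t 33.9 tcp [501.9 205.7 -17.5] psi 6.32 tilt [0.29 0.21] F [-0.12 -0.4  -6.26] gap 43.6
```

step_arm(series=[[[0.15,0,-0.1],[0,0.1,0],4.0],[[0.12,0,-0.1],[0,0.1,0],4.0],[[0.12,0,0],[0,0,0],4.0]])

```text
time_s: 34.15
tcp_pos: [0.5008, 0.2063, -0.0207]
ee_rot: [-0.084, 1.565, 0.09]
force: [0.6, 0.2, -6.0]
finger_gap: 0.0436
```

step_arm(series=[[[0.1,0,0],[0,0.1,0],4.0],[[0.1,0,0],[0,0,0],4.0]])

```text
time_s: 34.32
tcp_pos: [0.5007, 0.2065, -0.0229]
ee_rot: [-0.085, 1.567, 0.091]
force: [0.4, -0.1, -5.8]
finger_gap: 0.0435
```

step_arm(series=[[[0.1,0,0],[0,0,0],4.0]])

```text
time_s: 34.4
tcp_pos: [0.5007, 0.2065, -0.024]
ee_rot: [-0.085, 1.567, 0.09]
force: [0.4, 0.1, -5.5]
finger_gap: 0.0438
```

step_arm(series=[[[0.07,0,0],[0,0,0],4.0]])

```text
time_s: 34.48
tcp_pos: [0.5006, 0.2065, -0.0249]
ee_rot: [-0.085, 1.568, 0.09]
force: [0.3, -0.1, -5.3]
finger_gap: 0.0438
```

step_arm(series=[[[0.06,0,0],[0,0,0],4.0]])

```text
time_s: 34.57
tcp_pos: [0.5005, 0.2064, -0.0257]
ee_rot: [-0.085, 1.568, 0.09]
force: [0.3, -0.1, -5.6]
finger_gap: 0.0439
```

step_arm(series=[[[0.06,0,0],[0,0,0],4.0]])

```text
time_s: 34.65
tcp_pos: [0.5005, 0.2064, -0.0265]
ee_rot: [-0.085, 1.568, 0.09]
force: [0.3, -0.4, -5.9]
finger_gap: 0.0434
```

step_arm(series=[[[0.06,0,0],[0,0,0],4.0]])

```text
time_s: 34.73
tcp_pos: [0.5006, 0.2065, -0.0268]
ee_rot: [-0.085, 1.568, 0.09]
force: [-2.1, 0.4, 1.2]
finger_gap: 0.0436
```

step_arm(series=[[[0.06,0,0],[0,0,0],4.0]])

```text
time_s: 34.82
tcp_pos: [0.5011, 0.2066, -0.0268]
ee_rot: [-0.085, 1.567, 0.091]
force: [-1.6, 0.1, 1.8]
finger_gap: 0.0435
```

step_arm(series=[[[0.06,0,0],[0,0,0],4.0]])

```text
time_s: 34.9
tcp_pos: [0.5016, 0.2068, -0.0268]
ee_rot: [-0.085, 1.566, 0.091]
force: [-1.0, -0.8, 0.1]
finger_gap: 0.0446
```

Touched down gently. Release and retreat upward.

step_arm(series=[[[0,0,0],[0,0,0],4.6],[[0,0,0],[0,0,0],5.2],[[0,0,0],[0,0,0],5.8],[[0,0,0],[0,0,0],6.0]])

```text
time_s: 35.23
tcp_pos: [0.5054, 0.2081, -0.024]
ee_rot: [-0.083, 1.559, 0.092]
force: [-1.2, 0.3, 0.4]
finger_gap: 0.0596
```

step_arm(series=[[[-0.6,0,0],[0,0.2,0],6.0],[[-1.5,0,0],[0,0.2,0],6.0],[[-2.5,0,0],[0,0,0],6.0],[[-2.8,0,0],[0,0,0],6],[[-2.5,0,0],[0,0,0],6],[[-2.0,0,-1.0],[0,0,0],6],[[0,-2.5,-3],[0,0,0],6],[[0,-3.0,-3],[0,0,0],6],[[0,-3.0,-2],[0,0,0],6],[[0,-3.0,0],[0,0,0],6],[[0,-1,0],[0,0,0],6],[[0,0,0],[0,0,0],6]])

```text
time_s: 36.23
tcp_pos: [0.4312, 0.0714, 0.1081]
ee_rot: [-0.085, 1.554, 0.097]
force: [-0.6, -0.3, -0.4]
finger_gap: 0.0597
```

```bash
python3 - <<'E'
from h import *
st()
for n in ("side","top"):
    im,d=vision.get_image(n); W=deproj(n,d)
    cv2.imwrite(f'pics/f_{n}.png',im[:,:,::-1])
    m=(W[...,2]>.03)&(W[...,2]<.085)&(W[...,0]>.4)&(W[...,0]<.61)&(W[...,1]>-.3)&(W[...,1]<.36)&(im[...,2].astype(int)+0>=0)
    k,l,s,c=cv2.connectedComponentsWithStats(m.astype(np.uint8))
    for i in range(1,k):
        if s[i,4]<60: continue
        P=W[l==i]; zt=np.percentile(P[:,2],95); P=P[P[:,2]>zt-.008]; r=cv2.minAreaRect((P[:,:2]*1000).astype(np.float32)); print(n,np.round(c[i]),np.round(r[0],1),np.round(r[1],1),round(r[2],1),'z',np.median(P[:,2]).round(4))
    for q in("grinder","mug","tin"):
        for s_ in spotter.silhouettes(q,n)[:1]:
            P=W[s_['region']&(d>0)]; zt=np.percentile(P[:,2],97); t=P[P[:,2]>zt-.008]; r=cv2.minAreaRect((t[:,:2]*1000).astype(np.float32)); print(n,q,round(s_['score'],2),np.round(r[0],1))
E
```

```text
t 36.2333 tcp [431.2  71.4 108.1] psi 6.68 tilt [0.83 0.49] F [-0.61 -0.3  -0.42] gap 59.7
side [215. 169.] [503.9 199.9] [41.  36.2] 20.6 z 0.0472
side [225. 283.] [ 476.7 -177.5] [43.9 43.6] 87.6 z 0.0689
side [230. 313.] [ 476.6 -253.6] [43.9 44. ] 1.3 z 0.0689
side grinder 0.76 [735.2  -9. ]
side mug 0.82 [693.7 193.8]
side tin 0.63 [609.3 483.2]
top [393. 185.] [ 475.7 -250.3] [44.9 43.5] 89.0 z 0.0701
top [369. 195.] [ 475.4 -173.6] [44.2 43.2] 85.0 z 0.0697
top [237. 234.] [502.1 207.7] [42.7 42.4] 10.0 z 0.0482
top [205. 250.] [491.8 302.2] [43.3 43.7] 5.9 z 0.0476
top grinder 0.9 [649.3  28.5]
top mug 0.88 [647.7 193.3]
top tin 0.79 [607.4 484.1]
```

View pics/f_side.png

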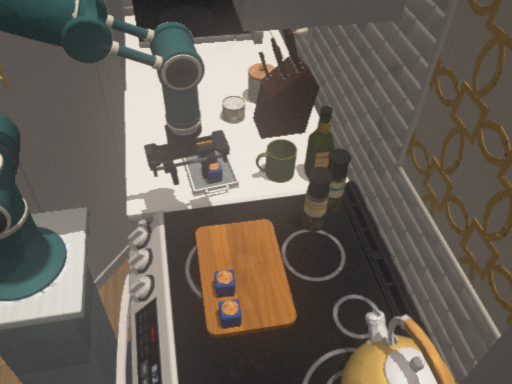

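View pics/f_top.png

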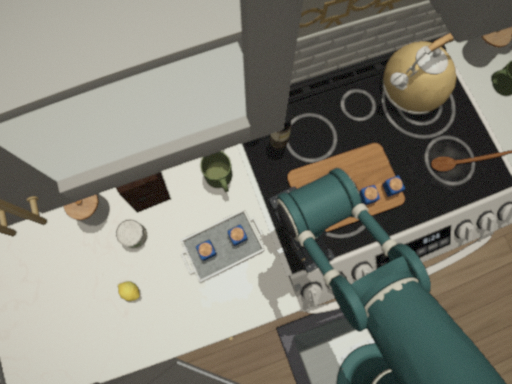

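```bash
python3 -c "
from workcell import robot
print(robot.close_job(), robot.get_obs()['time_s'])"
```

```text
the job is handed in; nothing more can be done
the job is handed in; nothing more can be done
```

The job is handed in at about 36 s of the 72 s limit. All four rests were slid to the front half. The two slippery ones, from places 3 and 4, are in the white tray. The two that grip, from places 1 and 2, are on the front half of the board.

**Drag felt:**

| Rest | Drag while sliding | Result |
|---|---|---|
| 1 | 4.3–5.4 N | grips |
| 2 | about 4.8–5.5 N | grips |
| 3 | about 0.5–1.5 N | slippery |
| 4 | about 1.1–2.4 N | slippery |

The readings for rests 3 and 4 are slightly above the stated 1 N. The sensor wandered by about 1 N, and the gap to rests 1 and 2 was clear.

**Final check:** In the last pictures, rests 3 and 4 are upright in the tray and rests 1 and 2 are upright on the front half. From the side camera, the grinder, mug and tin are within about 1 mm of where they started. The top camera gave very different grinder and mug positions. It already saw both only in part at the start, so I went by the side view and did not resolve the difference. The arm was clear of everything.

**What went wrong:**
- **Fingertip height:** the tips sat about 35–38 mm higher than the reported tool position. I only noticed at rest 3.
- **Rest 1:** before that, two pushes met it too high and tipped it forward briefly. I backed off, it settled upright at its place, and I slid it while gripped.
- **Rests 1 and 2:** both were gripped near the top while sliding, with vertical forces of up to about 2 N.
- **Rest 3:** I pressed on it with about 5–6 N for part of its slide, which goes against the instruction not to bear down. The rest of its slide was clean.
- **Rest 4:** it was set into the tray with about 8 N.

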